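Turn backward filter cartridges round, fill the manifold and prime it

TASK

Some of the filter cartridges in the bench manifold were loaded backwards. Flip the retaining flap open to its back stop; lift out each cartridge whose blue cap is at the grey rail, turn it end for end and set it fully down in a bay again, and lay the spare from the table in an empty bay, so that all cartridges have their blue caps at the blue rail. Then flip the flap shut and prime with two full strokes of the plunger, down to its stop and up again, never pushing it while the flap is not shut, and without knocking over the bottle or the beaker.

Things in the scene. Friction and masses are not known exactly. Their poses are not given: they have to be found in the camera images.
- manifold: filter manifold fixed to the table: aluminium base 150 x 390 mm (x -65..85, y -174..216 in its frame), top at z = 14 mm, five bays side by side. Origin on the table top under the middle of the row of bays; x points from the grey front rail to the blue rear rail, y to the left, z up. Rails: inner faces at x = -42 and +42 mm, 12 thick, tops at z = 40 mm
- bay_middle (a point): point on the level of the bay floors in the middle of the row (manifold frame 0, 0, 14 mm), axes of the manifold. A cartridge at home lies on a bay floor along x, its centre 15 mm above it, its top at z = 44 mm. At the start cartridges 1 to 4 (those present) lie in bays, some with the blue cap at the grey rail; cart_5, the spare, lies on the table
- bay_1 (a point): bay 1 from the left: centre of its floor, manifold frame (0, 120, 14) mm, axes of the manifold. Each bay is a slot open at the top for one cartridge lying along x: 84 mm between the rails, 34 mm between black guide lugs (4 thick, tops at z = 26 mm) that stand only at the bay's ends (|x| 22..42 mm), so the middle is open for fingers down to the base. Bays are 60 mm apart
- bay_2 (a point): bay 2 from the left: centre of its floor, manifold frame (0, 60, 14) mm, axes of the manifold. 
- bay_3 (a point): bay 3 from the left: centre of its floor, manifold frame (0, 0, 14) mm, axes of the manifold. 
- bay_4 (a point): bay 4 from the left: centre of its floor, manifold frame (0, -60, 14) mm, axes of the manifold. 
- bay_5 (a point): bay 5 from the left: centre of its floor, manifold frame (0, -120, 14) mm, axes of the manifold. 
- flap (a joint): retaining flap hinged behind the blue rail, with an over-centre spring: 0 = shut (plate over the rear ends of the cartridges, 3 mm above them), 2.96 = open (swung up and over to the back stop). From either side of about 1.55 rad it springs to the nearer stop, with 0.2 N m at the stops and none at 1.55. It cannot shut on a cartridge that is not down in its bay
- flap_hinge (a point): middle of the flap's hinge line, which runs along the manifold's y axis; manifold frame (68, 0, 50) mm. The plate is 44 mm wide from there, 300 mm long
- flap_grip (a point): middle of the flap's red grip bar: round, 10 mm thick, 90 mm long along the manifold's y, on two thin wires at its ends; 31 mm clear between it and the plate. Manifold frame (-14, 0, 70) mm shut, (152, 0, 45) open; it moves up and over on a circle of radius 84 mm about flap_hinge, and can turn in the fingers
- plunger (a joint): travel of the priming pump's spring plunger: 0 = up, 0.012 m = down on its stop; moves straight down; needs about 3 N to start and 7.5 N at the stop, and springs back up when let go
- plunger_top (a point): centre of the top of the plunger's black round head (34 mm across), at the manifold's left-hand end: manifold frame (-10, 188, 67) mm when up
- amber_bottle: brown glass bottle with a blue cap, 66 x 66 x 137 mm, loose bystander standing on the table; origin centre of the underside
- tall_beaker: tall clear beaker, 74 x 79 x 120 mm, loose bystander standing on the table; origin centre of the underside
- cart_1: reversible filter cartridge: white ribbed block of square section, BLUE cap at one end, dark grey cap at the other; 80 long x 30 x 30 over the caps, 28 x 28 over the white middle (58 long), 70 g. Origin: its centre; x runs lengthwise toward the blue cap, z up as built (any of the four long sides may lie down). May be absent (None)
- cart_1_blue (a point): centre of the blue cap's end face of cart_1, 40 mm from its centre
- cart_2: reversible filter cartridge: white ribbed block of square section, BLUE cap at one end, dark grey cap at the other; 80 long x 30 x 30 over the caps, 28 x 28 over the white middle (58 long), 70 g. Origin: its centre; x runs lengthwise toward the blue cap, z up as built (any of the four long sides may lie down). May be absent (None)
- cart_2_blue (a point): centre of the blue cap's end face of cart_2, 40 mm from its centre
- cart_3: reversible filter cartridge: white ribbed block of square section, BLUE cap at one end, dark grey cap at the other; 80 long x 30 x 30 over the caps, 28 x 28 over the white middle (58 long), 70 g. Origin: its centre; x runs lengthwise toward the blue cap, z up as built (any of the four long sides may lie down). May be absent (None)
- cart_3_blue (a point): centre of the blue cap's end face of cart_3, 40 mm from its centre
- cart_4: reversible filter cartridge: white ribbed block of square section, BLUE cap at one end, dark grey cap at the other; 80 long x 30 x 30 over the caps, 28 x 28 over the white middle (58 long), 70 g. Origin: its centre; x runs lengthwise toward the blue cap, z up as built (any of the four long sides may lie down). May be absent (None)
- cart_4_blue (a point): centre of the blue cap's end face of cart_4, 40 mm from its centre
- cart_5: reversible filter cartridge: white ribbed block of square section, BLUE cap at one end, dark grey cap at the other; 80 long x 30 x 30 over the caps, 28 x 28 over the white middle (58 long), 70 g. Origin: its centre; x runs lengthwise toward the blue cap, z up as built (any of the four long sides may lie down). May be absent (None)
- cart_5_blue (a point): centre of the blue cap's end face of cart_5, 40 mm from its centre

How it is judged:
On the way, in this order (a step that is already met when the one before it is completed fails the run):
1. the flap is flipped open to its back stop (over 2.8 rad) (value of joint flap above 2.8 rad), for 0.2 s.
2. with the flap open, every cartridge lies fully down in a bay, blue cap at the blue rail (value of joint flap above 2.8 rad and z of cart_1 in the frame of bay_middle between 0.011 and 0.019 m and x of cart_1 in the frame of bay_middle between -0.006 and 0.006 m and y of cart_1 in the frame of bay_middle between -0.127 and 0.127 m and x of each of cart_1_blue, cart_2_blue, cart_3_blue, cart_4_blue, cart_5_blue in the frame of bay_middle above 0.033 m and angle between the x axis of each of cart_1, cart_2, cart_3, cart_4, cart_5 and the x axis of manifold, either way round below 0.12 rad and z of cart_2 in the frame of bay_middle between 0.011 and 0.019 m and x of cart_2 in the frame of bay_middle between -0.006 and 0.006 m and y of cart_2 in the frame of bay_middle between -0.127 and 0.127 m and z of cart_3 in the frame of bay_middle between 0.011 and 0.019 m and x of cart_3 in the frame of bay_middle between -0.006 and 0.006 m and y of cart_3 in the frame of bay_middle between -0.127 and 0.127 m and z of cart_4 in the frame of bay_middle between 0.011 and 0.019 m and x of cart_4 in the frame of bay_middle between -0.006 and 0.006 m and y of cart_4 in the frame of bay_middle between -0.127 and 0.127 m and z of cart_5 in the frame of bay_middle between 0.011 and 0.019 m and x of cart_5 in the frame of bay_middle between -0.006 and 0.006 m and y of cart_5 in the frame of bay_middle between -0.127 and 0.127 m), for 0.3 s.
3. the flap is shut over the cartridges (under 0.08 rad) (value of joint flap below 0.08 rad), for 0.2 s.
4. first stroke: the plunger is pushed down to its stop (over 11 mm) (value of joint plunger above 0.011 m), for 0.1 s.
5. the plunger is let up again (under 2 mm) (value of joint plunger below 0.002 m), for 0.1 s.
6. second stroke: the plunger is pushed down to its stop (over 11 mm) (value of joint plunger above 0.011 m), for 0.1 s.
At the end, for the whole second after the job is handed in: Every cartridge present lies at rest on a bay floor (centre within 4 mm of its home height and 6 mm of the bay's middle along the bay, aligned within 0.12 rad) with its blue cap toward the blue rail; the flap is shut (under 0.08 rad); the plunger is back up (under 2 mm) (z of cart_1 in the frame of bay_middle between 0.011 and 0.019 m and x of cart_1 in the frame of bay_middle between -0.006 and 0.006 m and y of cart_1 in the frame of bay_middle between -0.127 and 0.127 m and x of each of cart_1_blue, cart_2_blue, cart_3_blue, cart_4_blue, cart_5_blue in the frame of bay_middle above 0.033 m and angle between the x axis of each of cart_1, cart_2, cart_3, cart_4, cart_5 and the x axis of manifold, either way round below 0.12 rad and z of cart_2 in the frame of bay_middle between 0.011 and 0.019 m and x of cart_2 in the frame of bay_middle between -0.006 and 0.006 m and y of cart_2 in the frame of bay_middle between -0.127 and 0.127 m and z of cart_3 in the frame of bay_middle between 0.011 and 0.019 m and x of cart_3 in the frame of bay_middle between -0.006 and 0.006 m and y of cart_3 in the frame of bay_middle between -0.127 and 0.127 m and z of cart_4 in the frame of bay_middle between 0.011 and 0.019 m and x of cart_4 in the frame of bay_middle between -0.006 and 0.006 m and y of cart_4 in the frame of bay_middle between -0.127 and 0.127 m and z of cart_5 in the frame of bay_middle between 0.011 and 0.019 m and x of cart_5 in the frame of bay_middle between -0.006 and 0.006 m and y of cart_5 in the frame of bay_middle between -0.127 and 0.127 m and value of joint flap below 0.08 rad and value of joint plunger below 0.002 m and linear speed of each of cart_1, cart_2, cart_3, cart_4, cart_5 below 0.02 m/s); the robot touches nothing.
It fails at once if the plunger is pushed more than 4 mm while the flap is not shut (value of joint plunger above 0.004 m and value of joint flap above 0.15 rad).
It fails at once if the bottle or the beaker is knocked over (angle between any of amber_bottle, tall_beaker's own z axis and vertical above 0.7 rad).
Of cart_1, cart_2, cart_3, cart_4 only 3 to 4 are there at a start; the rules pass over those that are not, and their reading is None.
At some moment in a run one of cart_5 may be knocked a few centimetres aside while the robot is not near it.
Once in a run the grip may slacken for a moment while it holds something.
It also fails if it takes over 208 s, if anything falls off the work surface, if the arm or the gripper's body presses on something with over 40 N, if the wrist force passes 120 N, or if a joint passes its speed limit or range.

ROBOT

A 6-joint arm with a two-finger parallel gripper is mounted at the origin on a cart in front of the work surface, level with it; the furniture and walls round the work are solid. World frame = base frame: x ahead of the robot, y to its left, z up, the work surface at z = 0. Lengths are in m, angles in rad, forces in N, time in s.
With the tool pointing down it reaches from about 0.275 to 0.825 m from the base axis. Payload 4.9 kg.
Tool frame: the origin (TCP) lies on the centre line of the jaws, within the pads' length; the fingertips stand 25 mm ahead of it and the grasp point (between the pads) lies 6 mm ahead of it; z points along the fingers, y is the line along which they close (so a half turn about z gives the same grasp; the last joint's range is limited). The gripper opens to 85 mm and grips with 20 to 120 N. Pads are 22 mm wide; open, the fingers measure 114 mm over their backs; the gripper's body (76 mm by 85 mm) begins 54 mm behind the grasp point. The pads swing forward as they close: fully open they stand 13 mm farther back than shut.
Start: joints at [1.012, 0.326, -0.193, 1.052, 0, 1.437], TCP at [0.227, 0.501, 0.256] pointing down, gripper open.
Joint ranges: [-2.65, 2.65], [-0.97, 1.79], [-1.3, 1.35], [-1.93, 2.1], [-1.47, 1.37], [-3.14, 3.14]. Speed limits (rad/s): [2.57, 2.57, 3.14, 3.14, 3.14, 3.14].

INTERFACE

Orientations are given as a unit quaternion [x, y, z, w].
In Python, from plant import manip gives the robot as it stands. The module is installed in compiled form; this text tells all that it offers.
- The arm moves only by the tool move_arm, never from a script. Its argument "increments" is a list of rows, each a list of 3 entries, a list of its own where there are three numbers: the shift along the tool's x, y, z in m, then the turn about the tool's z in degrees, then the finger opening in m, from 0 to 0.0854. A call has 1 to 8 rows; each row shifts and turns the commanded pose from where the row before left it, along the tool's axes as they then stand; what a row does not reach is not made up. A row lasts 1/12 s, in which the tool goes at most 41.7 mm and 7.16 degrees, less where a joint would pass 70% of its speed; a pose out of reach is approached as far as the arm can. A call is refused whole if a number of a shift passes 0.0417 or a number of a turn 7.16, either way. A call with a gripper value outside its range is refused whole. The fingers move at their own pace and stop on an object; "force" is the grip in N (left out, the last holds). Time passes only in rows, so rows that do not move let the fingers close. It gives the time, the measured TCP pose, the force, the opening and the grip force at its end, in the units of the state.
- manip.get_obs(): the state, without advancing time (a new reading comes with each control period).
- manip.snapshot(name): name is "side" or "top"; returns the picture (420x560x3 uint8, red, green, blue); there is no depth.
- manip.camera_model(name): a dict with "vfov" (degrees; the focal length in pixels is half the picture's height over the tangent of half this angle, whatever the lens; pixels are square), "cx", "cy" (the principal point, pixels), "world_from_camera" (4x4, takes a point from camera to world coordinates). Camera axes: x right, y up, looking along -z (the intrinsics and any distortion apply to the point x, -y, -z); pixel columns grow to the right and rows downward; lengths in m; the calibration is good to about 2 mm. A picture is of the moment at which its call begins. camera_model takes no time and is no camera call.
- manip.close_job(): hands the job in; it is judged then, once.
Trained networks look in the newest picture that a camera, given by its name, has taken for a name from the list of things; names that differ only in an ending like _2 or _b are one class to them, and where a whole thing is asked for, a point or a joint stands for the part that bears it (a point fixed in the world has none). Each returns a list of dicts, best first, with "p" (0 to 1); they miss things now and then, are a little off and sometimes report something else, mostly with a low value. They report only what shows in the picture. A call takes as long as a camera call.
- manip.spot_in(target, camera): "bbox" ([left, top, right, bottom] in pixels, round what is visible of it).
The state is a dict: "time": time; "joints": joint angles; "dq": joint speeds; "effort": joint torques, N m; "eef_pos": TCP position; "eef_rot": TCP orientation; "force": force on the tool from outside, world axes, zero at the start; "ft_torque": the same for the moment, N m; "grip_width": finger opening in m; "grip_force": force on a finger pad.
Only numpy, scipy, OpenCV 4.12 (cv2) and the standard library are available. Lean on these libraries where they do the work, as an engineer would, in place of code of your own. Each camera call takes 0.05 s, during which the arm holds its last target. There are 200 camera calls.

## Working session

There is one attempt and no reset: what is moved stays moved. The work goes in short steps, Python scripts to look and compute and a tool call to move; the robot and the scene stay as the last step left them, time stands still between calls to the robot, and variables do not carry over. Pictures are saved under pics/ and viewed, at most 14 in all, crops included, and the job is handed in when it is done.

Besides the shell and the picture viewer there is one more tool, called after "Emit:" as a command line: name --argument value ..., lists and objects as JSON in quotes. move_arm: Moves the arm, as the interface text tells. Its arguments: {"type":"object","properties":{"increments":{"type":"array","items":{"type":"array"}},"force":{"type":"number"}},"required":["increments"]}

```bash
mkdir -p pics; ls; cat > h.py <<'E'
from plant import manip
import numpy as np, cv2
np.set_printoptions(precision=4,suppress=True)
def snap(cam,name):
    im=manip.snapshot(cam); cv2.imwrite(f'pics/{name}.png',im[:,:,::-1]); return im
E
python3 - <<'E'
from h import *
print(manip.get_obs())
for c in('top','side'):
    m=manip.camera_model(c);print(m); snap(c,c+'0')
    for t in('manifold','flap_grip','plunger_top','cart_1','cart_1_blue','amber_bottle','tall_beaker'):
        print(t,[(round(d['p'],2),[round(v) for v in d['bbox']]) for d in manip.spot_in(t,c)])
E
```

```text
pics
{'time': 0.0, 'joints': array([ 1.0118,  0.3269, -0.1936,  1.0521,  0.    ,  1.4366]), 'dq': array([ 0.0007, -0.0006,  0.0006, -0.0012,  0.0017,  0.001 ]), 'effort': array([  0.0002, -44.3395,  26.2442,   0.0152,  -0.    ,  -0.    ]), 'eef_pos': array([0.2263, 0.5006, 0.2555]), 'eef_rot': array([ 0.2108,  0.9775, -0.0008, -0.0003]), 'force': array([-0.2595, -0.7751,  0.1455]), 'ft_torque': array([-0.0177, -0.0174, -0.0209]), 'grip_force': 0.0, 'grip_width': 0.08516054656947204}
{'vfov': 42.82049695489784, 'cx': 271.84836748026515, 'cy': 197.92686291892414, 'world_from_camera': array([[-0.0109,  0.9913, -0.131 ,  0.4402],
       [-0.9999, -0.011 ,  0.    ,  0.0034],
       [-0.0014,  0.131 ,  0.9914,  1.2945],
       [ 0.    ,  0.    ,  0.    ,  1.    ]])}
manifold [(0.91, [217, 129, 386, 269])]
flap_grip [(0.73, [237, 132, 362, 219])]
plunger_top [(0.45, [237, 233, 252, 247])]
cart_1 [(0.68, [323, 171, 347, 200]), (0.68, [363, 229, 398, 253]), (0.62, [256, 212, 282, 238]), (0.51, [301, 187, 326, 213])]
cart_1_blue [(0.63, [343, 158, 369, 185])]
amber_bottle [(0.83, [101, 198, 14
[... 168 characters left out ...]
cy': 202.76538938056558, 'world_from_camera': array([[ 0.9802,  0.1045, -0.1682,  0.381 ],
       [-0.1979,  0.5544, -0.8084, -1.0304],
       [ 0.0088,  0.8257,  0.5641,  0.7945],
       [ 0.    ,  0.    ,  0.    ,  1.    ]])}
manifold []
flap_grip [(0.3, [245, 269, 270, 301])]
plunger_top [(0.45, [224, 191, 350, 282])]
cart_1 [(0.84, [304, 250, 334, 262]), (0.79, [246, 205, 273, 220]), (0.69, [288, 237, 312, 253]), (0.62, [274, 224, 294, 243]), (0.61, [249, 271, 267, 299])]
cart_1_blue [(0.73, [306, 244, 332, 269]), (0.65, [225, 192, 352, 282]), (0.54, [272, 227, 293, 242])]
amber_bottle [(0.94, [239, 129, 260, 169]), (0.38, [237, 193, 246, 206])]
tall_beaker [(0.69, [263, 143, 284, 181])]
```

```bash
python3 - <<'E'
import cv2
a=cv2.imread('pics/top0.png')[110:290,80:420];cv2.imwrite('pics/tc.png',cv2.resize(a,None,fx=2.35,fy=2.35,interpolation=2))
a=cv2.imread('pics/side0.png')[120:310,200:400];cv2.imwrite('pics/sc.png',cv2.resize(a,(630,598),interpolation=2))
E
```

```text
(no output)
```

View pics/tc.png

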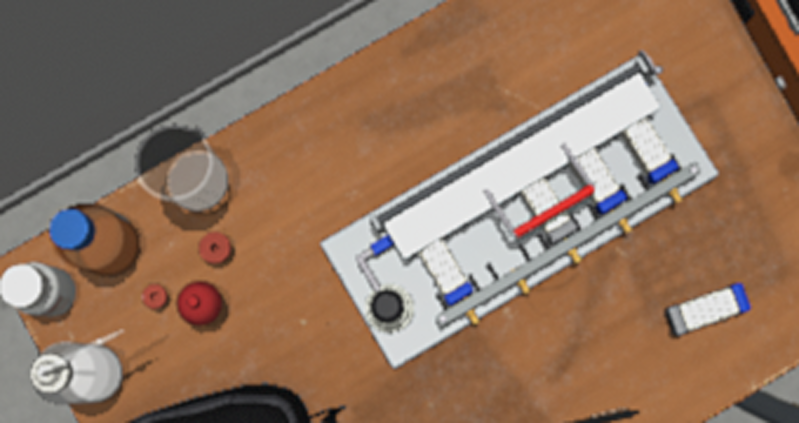

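View pics/sc.png

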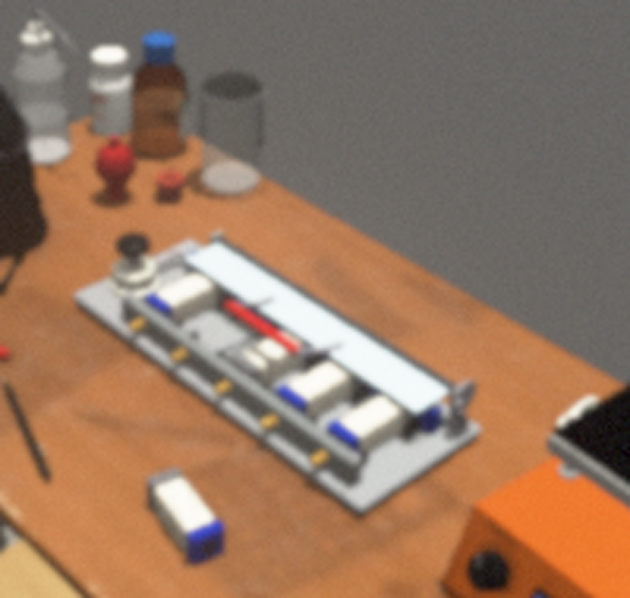

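Top crop: blue caps are at the grey rail in bays 1 (458,293), 4 (612,201) and 5 (663,170). Bay 3 is correct and bay 2 is empty. The spare is at (708,308) with its blue end to the right. Next I fit the manifold pose.

```bash
cat >> h.py <<'E'
def proj(cam,P):
    m=manip.camera_model(cam);T=np.linalg.inv(m['world_from_camera']);f=210/np.tan(np.radians(m['vfov']/2))
    p=np.atleast_2d(P)@T[:3,:3].T+T[:3,3]
    return np.c_[m['cx']+f*p[:,0]/-p[:,2], m['cy']-f*p[:,1]/-p[:,2]]
def unproj(cam,uv,z):
    m=manip.camera_model(cam);W=m['world_from_camera'];f=210/np.tan(np.radians(m['vfov']/2))
    d=W[:3,:3]@np.array([(uv[0]-m['cx'])/f,-(uv[1]-m['cy'])/f,-1.]);o=W[:3,3]
    return o+d*(z-o[2])/d[2]
def man2w(P,q):
    c,s=np.cos(q[2]),np.sin(q[2]);P=np.atleast_2d(np.array(P,float))
    return np.c_[q[0]+c*P[:,0]-s*P[:,1],q[1]+s*P[:,0]+c*P[:,1],P[:,2]]
def blobs(im,col,amin=12):
    h=cv2.cvtColor(im,cv2.COLOR_RGB2HSV)
    r={'blue':((110,120,60),(130,255,255)),'red':((0,180,120),(6,255,255))}[col]
    n,_,st,c=cv2.connectedComponentsWithStats(cv2.inRange(h,*[np.array(x) for x in r]))
    return [(st[i,4],st[i,:4],c[i]) for i in range(1,n) if st[i,4]>=amin]
E
python3 - <<'E'
from h import *
from scipy.optimize import least_squares
for c in('top','side'):
    im=cv2.imread(f'pics/{c}0.png')[:,:,::-1].copy()
    for col in('red','blue'):
        print(c,col,[(int(a),s.tolist(),p.round(1).tolist()) for a,s,p in blobs(im,col)])
t=lambda u,v:(u/2.35+80-.3,v/2.35+110-.3)
s=lambda u,v:(u/3.15+200-.3,v/3.15+120-.3)
mm=1e-3
obs=[('top',(85,216,14),t(322,243)),('top',(-65,216,14),t(395,367)),('top',(-65,-174,14),t(717,172)),('top',(-10,188,67),t(387,306)),
('top',(-14,45,70),t(517,232)),('top',(-14,-45,70),t(592,190)),
('side',(-65,216,14),s(77,297)),('side',(-65,-174,14),s(362,514)),('side',(85,-174,14),s(478,430)),('side',(-10,188,67),s(133,244)),
('side',(-14,45,70),s(227,302)),('side',(-14,-45,70),s(297,347))]
def F(q,sel=('top','side')): return np.concatenate([(proj(c,man2w(np.array(P)*mm,q))[0]-uv) for c,P,uv in obs if c in sel])
for sel in (('top',),('side',),('top','side')):
    r=least_squares(F,[.5,-.05,.5],args=(sel,));print(sel,r.x,r.fun.reshape(-1,2).round(1).tolist())
E
```

```text
top red [(109, [300, 189, 32, 21], [316.2, 199.0]), (96, [158, 231, 13, 15], [164.0, 237.9])]
top blue [(61, [552, 68, 8, 17], [557.1, 74.1]), (2552, [499, 86, 61, 112], [532.4, 133.6]), (60, [356, 178, 13, 10], [361.9, 182.5]), (63, [334, 191, 13, 10], [340.1, 195.4]), (41, [238, 210, 9, 8], [242.2, 213.9]), (59, [269, 230, 12, 10], [274.8, 234.7]), (52, [391, 231, 8, 12], [394.8, 236.0])]
side red [(18, [192, 228, 10, 5], [196.4, 230.3]), (33, [339, 322, 7, 7], [342.3, 324.8]), (32, [348, 328, 7, 7], [351.3, 330.6])]
side blue [(17, [289, 244, 7, 5], [292.1, 245.9]), (23, [305, 255, 8, 6], [308.4, 257.5]), (39, [260, 286, 10, 7], [264.9, 289.3]), (1692, [403, 374, 76, 46], [441.6, 398.6])]
('top',) [ 0.6106 -0.0905  0.5308] [[-1.1, -0.1], [-0.3, 1.0], [1.3, 0.2], [0.3, -0.2], [-0.7, 0.6], [0.6, -1.5]]
('side',) [ 0.6071 -0.0902  0.5216] [[-1.5, -1.1], [-0.8, -1.0], [1.7, -0.3], [0.1, -1.4], [0.3, 1.2], [0.1, 2.0]]
('top', 'side') [ 0.6089 -0.0905  0.5255] [[-1.2, 0.0], [-0.7, 1.4], [1.4, 1.3], [0.0, 0.1], [-0.8, 1.2], [0.6, -0.7], [-1.0, -1.0], [0.3, -1.1], [2.4, -0.5], [0.5, -1.3], [0.9, 1.2], [0.9, 1.9]]
```

```bash
python3 - <<'E'
from h import *
import cv2
a=cv2.imread('pics/top0.png')[120:275,210:405];cv2.imwrite('pics/tc2.png',cv2.resize(a,None,fx=4,fy=4,interpolation=cv2.INTER_CUBIC))
a=np.hstack([cv2.imread('pics/top0.png'),cv2.imread('pics/side0.png')]);cv2.imwrite('pics/full.png',cv2.resize(a,(800,300),interpolation=cv2.INTER_AREA))
E
```

```text
(no output)
```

View pics/tc2.png

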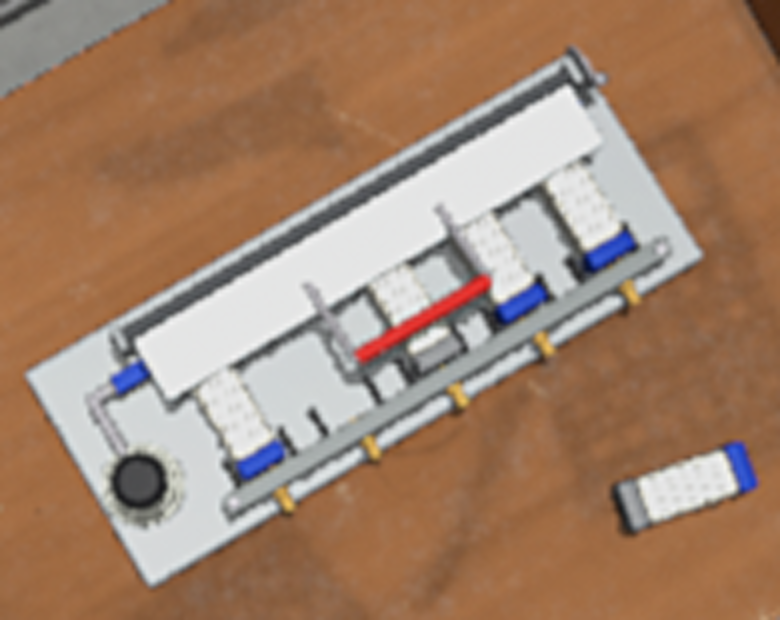

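View pics/full.png

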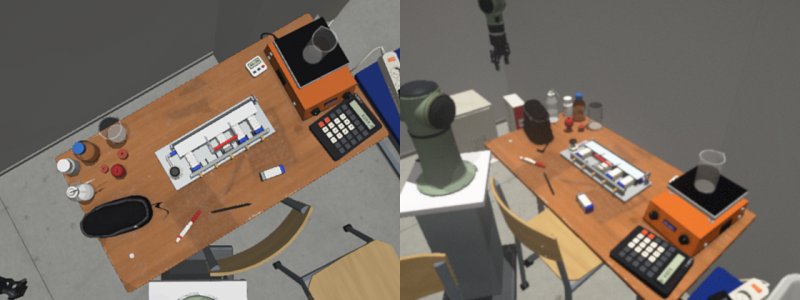

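```bash
python3 - <<'E'
from h import *
from scipy.optimize import least_squares
mm=1e-3
t=lambda u,v:np.array((u/4+210-.375,v/4+120-.375))
obs=[((85,216,14),t(27,374)),((-65,216,14),t(152,588)),((-65,-174,14),t(703,255)),((-10,188,67),t(138,482)),((-14,45,70),t(358,357)),((-14,-45,70),t(490,283)),
 ((-34.5-.5,120,44),t(260,458)),((-35,-60,44),t(522,300)),((-35,-120,44),t(610,249))]
m=manip.camera_model('top');C=np.array([m['cx'],m['cy']]);f=210/np.tan(np.radians(m['vfov']/2))
def F(q):
    o=[]
    for P,uv in obs:
        p=proj('top',man2w(np.array(P)*mm,q))[0]-C; k=q[3] if len(q)>3 else 0
        o.append(C+p*(1+k*(p@p)/f**2)-uv)
    return np.concatenate(o)
for x0 in([.6,-.09,.53],[.6,-.09,.53,0]):
    r=least_squares(F,x0);print(r.x,np.abs(r.fun).mean(),r.fun.reshape(-1,2).round(1).tolist())
E
```

```text
[ 0.6103 -0.0898  0.5308] 0.4369262393253813 [[-1.1, -0.0], [-0.5, 0.4], [0.4, -0.1], [0.2, -0.3], [-0.5, 0.2], [-0.2, -1.2], [0.7, 0.4], [0.7, 0.5], [0.2, 0.2]]
[ 0.6103 -0.0901  0.5302 -0.1446] 0.3950489958301691 [[-0.8, -0.1], [-0.3, 0.2], [-0.2, 0.0], [0.4, -0.4], [-0.4, 0.3], [-0.2, -1.2], [0.9, 0.3], [0.6, 0.5], [-0.0, 0.4]]
```

```bash
cat >> h.py <<'E'
Q=np.array([.6100,-.0900,.5300])
def state():
    o=manip.get_obs();x,y=o['eef_rot'][:2]
    a=np.arctan2(2*x*y,x*x-y*y)   # heading of tool x
    return o,a
def plan(P,phi=None,man=True,note=''):
    """P: TCP target (manifold frame mm, or world mm), phi: heading of tool y, deg (in manifold frame if man). Turn first, then shift."""
    o,a=state();P=np.array(P,float)/1000
    W=man2w(P,Q)[0] if man else P
    turn=0
    if phi is not None:
        ph=np.degrees(a)-90
        turn=-(((phi+(np.degrees(Q[2]) if man else 0))-ph+180)%360-180)
        a=a-np.radians(turn)
    d=W-o['eef_pos'];ex=np.array([np.cos(a),np.sin(a)]);ey=np.array([np.sin(a),-np.cos(a)])
    s=np.array([d[:2]@ex,d[:2]@ey,-d[2]])
    print(note,'t',round(o['time'],2),'turn',round(turn,2),'shift mm',(s*1000).round(1),'j1,j6',np.degrees(o['joints'][[0,5]]).round(0),'w',round(o['grip_width']*1e3,1),'gf',round(o['grip_force'],1),'F',o['force'].round(1))
def where():
    o,a=state();p=o['eef_pos'];c,s=np.cos(Q[2]),np.sin(Q[2]);d=p[:2]-Q[:2]
    print('TCP man mm',(1e3*np.array([c*d[0]+s*d[1],-s*d[0]+c*d[1],p[2]])).round(1),'phi',round(np.degrees(a)-90-np.degrees(Q[2]),2))
E
python3 -c "
from h import *
where();plan((-14,0,150),0)"
```

```text
TCP man mm [-31.9 703.8 256.3] phi 35.3
 t 0.8 turn 35.3 shift mm [-703.8   17.9  106.3] j1,j6 [58. 82.] w 85.3 gf 0.0 F [-0.6  0.   0.7]
```

Emit:
move_arm --increments '[[[0, 0, 0], 7.06, 0.03], [[0, 0, 0], 7.06, 0.03], [[0, 0, 0], 7.06, 0.03], [[0, 0, 0], 7.06, 0.03], [[0, 0, 0], 7.06, 0.03], [[-0.035, 0.001, 0], 0, 0.03], [[-0.035, 0.001, 0], 0, 0.03], [[-0.035, 0.001, 0], 0, 0.03]]' --force 40

```text
time: 1.47
eef_pos: [0.2825, 0.4113, 0.2562]
eef_rot: [0.496, 0.868, 0.0, 0.0]
force: [1.5, 0.4, -0.2]
grip_width: 0.0298
grip_force: 0.0
```

Emit:
move_arm --increments '[[[-0.035, 0.001, 0], 0, 0.03], [[-0.035, 0.001, 0], 0, 0.03], [[-0.035, 0.001, 0], 0, 0.03], [[-0.035, 0.001, 0], 0, 0.03], [[-0.035, 0.001, 0], 0, 0.03], [[-0.035, 0.001, 0], 0, 0.03], [[-0.035, 0.001, 0], 0, 0.03], [[-0.035, 0.001, 0], 0, 0.03]]'

```text
time: 2.13
eef_pos: [0.4314, 0.1729, 0.2565]
eef_rot: [0.497, 0.868, 0.0, 0.0]
force: [-0.1, 0.7, 1.6]
grip_width: 0.0301
grip_force: 0.0
```

Emit:
move_arm --increments '[[[-0.035, 0.001, 0], 0, 0.03], [[-0.035, 0.001, 0], 0, 0.03], [[-0.035, 0.001, 0], 0, 0.03], [[-0.035, 0.001, 0], 0, 0.03], [[-0.035, 0.001, 0], 0, 0.03], [[-0.035, 0.001, 0], 0, 0.03], [[-0.035, 0.001, 0], 0, 0.03], [[-0.035, 0.001, 0], 0, 0.03]]'

```text
time: 2.8
eef_pos: [0.5799, -0.0647, 0.2563]
eef_rot: [0.497, 0.868, 0.0, 0.0]
force: [1.1, 0.4, 0.6]
grip_width: 0.0298
grip_force: 0.0
```

```bash
python3 -c "
from h import *
where();plan((-14,0,150),0)"
```

```text
TCP man mm [-13.2  37.  256.3] phi -0.02
 t 2.8 turn -0.02 shift mm [-37.   -0.8 106.3] j1,j6 [-14.  46.] w 29.8 gf 0.0 F [1.1 0.4 0.6]
```

Emit:
move_arm --increments '[[[-0.037, -0.001, 0], 0, 0.028], [[0, 0, 0.035], 0, 0.028], [[0, 0, 0.035], 0, 0.028], [[0, 0, 0.035], 0, 0.028], [[0, 0, 0.035], 0, 0.028], [[0, 0, 0.02], 0, 0.028], [[0, 0, 0.018], 0, 0.028], [[0, 0, 0], 0, 0.028]]'

```text
time: 3.47
eef_pos: [0.5941, -0.0947, 0.0742]
eef_rot: [0.497, 0.868, -0.001, -0.003]
force: [-0.7, 0.7, -0.2]
grip_width: 0.028
grip_force: 0.0
```

Emit:
move_arm --increments '[[[0, 0, 0], 0, 0.0], [[0, 0, 0], 0, 0.0], [[0, 0, 0], 0, 0.0], [[0, 0, 0], 0, 0.0]]' --force 30

```text
time: 3.8
eef_pos: [0.5968, -0.0958, 0.0792]
eef_rot: [0.497, 0.868, -0.0, 0.0]
force: [-2.9, -1.0, -0.9]
grip_width: 0.0088
grip_force: 29.3
```

```bash
python3 -c "
from h import *
where();plan((-14,0,76),0)
th=np.arctan2(20,-82)
p0=None
for k in range(0,15):
    a=th-2.99*k/14
    p=84.4*np.array([np.cos(a),np.sin(a)])
    if p0 is not None: print(k,(p-p0).round(1), (p+[68,50]).round(0))
    p0=p
"
```

```text
TCP man mm [-14.4   1.7  79.2] phi -0.02
 t 3.8 turn -0.02 shift mm [-1.7  0.4  3.2] j1,j6 [-16.  44.] w 8.8 gf 29.3 F [-2.9 -1.  -0.9]
1 [ 6.1 16.9] [-8. 87.]
2 [ 9.6 15.2] [  2. 102.]
3 [12.6 12.9] [ 14. 115.]
4 [15.   9.9] [ 29. 125.]
5 [16.8  6.5] [ 46. 131.]
6 [17.8  2.8] [ 64. 134.]
7 [18. -1.] [ 82. 133.]
8 [17.3 -4.8] [ 99. 128.]
9 [15.9 -8.4] [115. 120.]
10 [ 13.8 -11.6] [129. 109.]
11 [ 11.  -14.2] [140.  94.]
12 [  7.8 -16.2] [148.  78.]
13 [  4.1 -17.5] [152.  61.]
14 [  0.3 -18. ] [152.  43.]
```

Emit:
move_arm --increments '[[[0, 0.006, -0.017], 0, 0], [[0, 0.0096, -0.015], 0, 0], [[0, 0.0126, -0.013], 0, 0], [[0, 0.015, -0.01], 0, 0], [[0, 0.0168, -0.0065], 0, 0], [[0, 0.0178, -0.0028], 0, 0], [[0, 0.018, 0.001], 0, 0]]'

```text
time: 4.38
eef_pos: [0.681, -0.0473, 0.1449]
eef_rot: [0.497, 0.867, 0.0, 0.002]
force: [-2.0, -2.7, 1.4]
grip_width: 0.008
grip_force: 30.0
```

Emit:
move_arm --increments '[[[0, 0.0173, 0.005], 0, 0], [[0, 0.016, 0.0084], 0, 0], [[0, 0.0138, 0.0116], 0, 0], [[0, 0.011, 0.0142], 0, 0], [[0, 0.0078, 0.0162], 0, 0], [[0, 0.004, 0.0175], 0, 0], [[0, 0.0003, 0.016], 0, 0], [[0, 0, 0], 0, 0]]'

```text
time: 5.05
eef_pos: [0.7408, -0.0132, 0.0546]
eef_rot: [0.498, 0.867, -0.001, 0.002]
force: [-2.9, -4.2, 2.8]
grip_width: 0.0086
grip_force: 34.9
```

```bash
python3 -c "
from h import *
where();plan((152,0,51),0)
snap('top','top1');snap('side','side1')
a=cv2.imread('pics/top1.png')[90:300,190:420];b=cv2.imread('pics/side1.png')[130:340,190:420]
cv2.imwrite('pics/v1.png',cv2.resize(np.hstack([a,b]),(800,365),interpolation=cv2.INTER_CUBIC))
"
```

```text
TCP man mm [151.7   0.2  54.6] phi -0.05
 t 5.05 turn -0.05 shift mm [-0.2  0.3  3.6] j1,j6 [-7. 53.] w 8.6 gf 34.9 F [-2.9 -4.2  2.8]
```

View pics/v1.png

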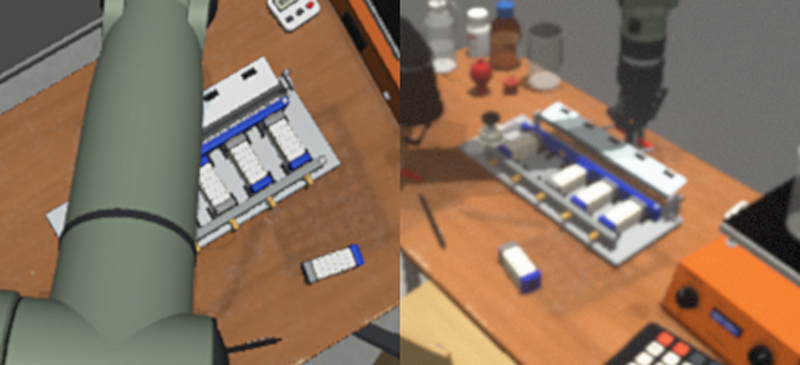

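Emit:
move_arm --increments '[[[0, 0, 0], 0, 0.028], [[0, 0, 0], 0, 0.028], [[0, 0, 0], 0, 0.028], [[0, 0, -0.035], 0, 0.028], [[0, 0, -0.035], 0, 0.028], [[0, 0, -0.035], 0, 0.028], [[0, -0.03, 0], -7, 0.048], [[0, 0, 0], -7, 0.048]]'

```text
time: 5.82
eef_pos: [0.713, -0.028, 0.1608]
eef_rot: [0.386, 0.923, -0.0, 0.001]
force: [-0.3, 0.2, -1.3]
grip_width: 0.0479
grip_force: 0.0
```

Emit:
move_arm --increments '[[[0, 0, 0], -7, 0.048], [[0, 0, 0], -7, 0.048], [[0, 0, 0], -7, 0.048], [[0, 0, 0], -7, 0.048], [[0, 0, 0], -7, 0.048], [[0, 0, 0], -7, 0.048], [[0, 0, 0], -7, 0.048], [[0, 0, 0], -7, 0.048]]'

```text
time: 6.48
eef_pos: [0.7149, -0.0264, 0.1581]
eef_rot: [-0.094, 0.996, 0.0, 0.001]
force: [-0.1, -0.4, 0.9]
grip_width: 0.0478
grip_force: 0.0
```

Emit:
move_arm --increments '[[[0, 0, 0], -7, 0.048], [[0, 0, 0], -7, 0.048], [[0, 0, 0], -6, 0.048]]'

```text
time: 6.73
eef_pos: [0.7149, -0.0263, 0.1581]
eef_rot: [-0.265, 0.964, 0.0, 0.001]
force: [-0.5, -0.2, -0.4]
grip_width: 0.0484
grip_force: 0.0
```

```bash
python3 -c "
from h import *
where();plan((0,-120,120),90)
"
```

```text
TCP man mm [122.7   1.9 158.1] phi -269.65
 t 6.73 turn 0.35 shift mm [ 122.7 -121.9   38.1] j1,j6 [ -8. -39.] w 48.4 gf 0.0 F [-0.5 -0.2 -0.4]
```

Emit:
move_arm --increments '[[[0.0246, -0.0244, 0], 0.35, 0.048], [[0.0246, -0.0244, 0], 0, 0.048], [[0.0246, -0.0244, 0], 0, 0.048], [[0.0246, -0.0244, 0], 0, 0.048], [[0.0243, -0.0243, 0], 0, 0.048], [[0, 0, 0.035], 0, 0.048], [[0, 0, 0.035], 0, 0.048], [[0, 0, 0], 0, 0.048]]'

```text
time: 7.4
eef_pos: [0.6651, -0.1929, 0.0812]
eef_rot: [-0.258, 0.966, 0.003, -0.004]
force: [-2.2, 1.2, -1.8]
grip_width: 0.0477
grip_force: 0.0
```

```bash
python3 -c "
from h import *
where();plan((0,-120,42),90)
"
```

```text
TCP man mm [  -4.5 -116.6   81.2] phi -270.43
 t 7.4 turn -0.43 shift mm [-4.5 -3.4 39.2] j1,j6 [-22. -52.] w 47.7 gf 0.0 F [-2.2  1.2 -1.8]
```

Emit:
move_arm --increments '[[[0, 0, 0], 0, 0.048], [[0, 0, 0], 0, 0.048]]'

```text
time: 7.57
eef_pos: [0.6703, -0.1935, 0.0893]
eef_rot: [-0.259, 0.966, -0.0, 0.001]
force: [1.1, -0.1, 0.5]
grip_width: 0.048
grip_force: 0.0
```

```bash
python3 -c "
from h import *
where();plan((0,-120,42),90)
"
```

```text
TCP man mm [  -0.2 -119.8   89.3] phi -270.31
 t 7.57 turn -0.31 shift mm [-0.2 -0.2 47.3] j1,j6 [-22. -52.] w 48.0 gf 0.0 F [ 1.1 -0.1  0.5]
```

Emit:
move_arm --increments '[[[0, 0, 0.016], -0.3, 0.048], [[0, 0, 0.016], 0, 0.048], [[0, 0, 0.01], 0, 0.048], [[0, 0, 0.005], 0, 0.048], [[0, 0, 0], 0, 0.048], [[0, 0, 0], 0, 0.048]]'

```text
time: 8.07
eef_pos: [0.67, -0.1937, 0.0417]
eef_rot: [-0.262, 0.965, -0.0, 0.001]
force: [-0.9, 0.1, 0.6]
grip_width: 0.0482
grip_force: 0.0
```

Emit:
move_arm --increments '[[[0, 0, 0], 0, 0.01], [[0, 0, 0], 0, 0.01], [[0, 0, 0], 0, 0.01], [[0, 0, 0], 0, 0.01], [[0, 0, 0], 0, 0.01], [[0, 0, 0], 0, 0.01]]' --force 60

```text
time: 8.57
eef_pos: [0.6695, -0.1924, 0.0422]
eef_rot: [-0.262, 0.965, 0.001, 0.001]
force: [-2.0, 4.9, 5.4]
grip_width: 0.0272
grip_force: 60.9
```

```bash
python3 -c "
from h import *
where();plan((0,-120,42),90)
"
```

```text
TCP man mm [  -0.5 -118.4   42.2] phi -270.02
 t 8.57 turn -0.02 shift mm [-0.5 -1.6  0.2] j1,j6 [-22. -53.] w 27.2 gf 60.9 F [-2.   4.9  5.4]
```

Emit:
move_arm --increments '[[[-0.005, 0, 0], 0, 0.01], [[0, 0, 0], 0, 0.01], [[0, 0, 0], 0, 0.01]]'

```text
time: 8.82
eef_pos: [0.6709, -0.1916, 0.0422]
eef_rot: [-0.261, 0.965, 0.0, -0.003]
force: [-11.1, -0.1, 10.6]
grip_width: 0.027
grip_force: 61.5
```

Emit:
move_arm --increments '[[[0.01, 0, 0], 0, 0.01], [[0, 0, 0], 0, 0.01], [[0, 0, 0], 0, 0.01]]'

```text
time: 9.07
eef_pos: [0.6672, -0.1938, 0.0423]
eef_rot: [-0.262, 0.965, 0.002, 0.003]
force: [3.3, 7.8, 2.4]
grip_width: 0.027
grip_force: 61.1
```

Emit:
move_arm --increments '[[[-0.005, 0.006, 0], 0, 0.01], [[0, 0, 0], 0, 0.01], [[0, 0, 0], 0, 0.01]]'

```text
time: 9.32
eef_pos: [0.6675, -0.1889, 0.0422]
eef_rot: [-0.262, 0.965, -0.001, 0.001]
force: [1.2, -0.1, 5.9]
grip_width: 0.0268
grip_force: 61.9
```

```bash
python3 -c "
from h import *
import numpy as np
for p in ([.6748,-.19,0],):pass
where();plan((0,-120,42),90)
"
```

```text
TCP man mm [  -0.3 -114.4   42.2] phi -270.04
 t 9.32 turn -0.04 shift mm [-0.3 -5.6  0.2] j1,j6 [-22. -52.] w 26.8 gf 61.9 F [ 1.2 -0.1  5.9]
```

Emit:
move_arm --increments '[[[0, -0.0025, -0.01], 0, 0.01], [[0, 0, -0.025], 0, 0.01], [[0, 0, -0.03], 0, 0.01], [[0, 0, 0], 6.92, 0.01], [[0, 0, 0], 6.92, 0.01], [[0, 0, 0], 6.92, 0.01], [[0, 0, 0], 6.92, 0.01], [[0, 0, 0], 6.92, 0.01]]'

```text
time: 9.98
eef_pos: [0.6669, -0.1909, 0.1058]
eef_rot: [0.041, 0.999, 0.0, -0.001]
force: [0.4, 0.5, -0.0]
grip_width: 0.027
grip_force: 61.2
```

Emit:
move_arm --increments '[[[0, 0, 0], 6.92, 0.01], [[0, 0, 0], 6.92, 0.01], [[0, 0, 0], 6.92, 0.01], [[0, 0, 0], 6.92, 0.01], [[0, 0, 0], 6.92, 0.01], [[0, 0, 0], 6.92, 0.01], [[0, 0, 0], 6.92, 0.01], [[0, 0, 0], 6.92, 0.01]]'

```text
time: 10.65
eef_pos: [0.6669, -0.1909, 0.1057]
eef_rot: [0.5, 0.866, -0.0, -0.001]
force: [0.4, 0.1, -0.6]
grip_width: 0.027
grip_force: 61.2
```

Emit:
move_arm --increments '[[[0, 0, 0], 6.92, 0.01], [[0, 0, 0], 6.92, 0.01], [[0, 0, 0], 6.92, 0.01], [[0, 0, 0], 6.92, 0.01], [[0, 0, 0], 6.92, 0.01], [[0, 0, 0], 6.92, 0.01], [[0, 0, 0], 6.92, 0.01], [[0, 0, 0], 6.92, 0.01]]'

```text
time: 11.32
eef_pos: [0.6669, -0.1909, 0.1057]
eef_rot: [0.845, 0.535, -0.0, -0.001]
force: [-0.2, -0.2, -1.3]
grip_width: 0.0271
grip_force: 61.2
```

Emit:
move_arm --increments '[[[0, 0, 0], 6.92, 0.01], [[0, 0, 0], 6.92, 0.01], [[0, 0, 0], 6.92, 0.01], [[0, 0, 0], 6.92, 0.01], [[0, 0, 0], 6.92, 0.01], [[0, 0, 0], 0, 0.01], [[0, 0, 0], 0, 0.01]]'

```text
time: 11.9
eef_pos: [0.6671, -0.1909, 0.1057]
eef_rot: [0.965, 0.263, -0.0, -0.0]
force: [0.7, 0.2, -0.5]
grip_width: 0.0269
grip_force: 61.2
```

```bash
python3 -c "
from h import *
where();plan((0,-116.4,60),-90)
snap('top','top2');snap('side','side2')
for c,k in(('top','top2'),('side','side2')):
    im=cv2.imread(f'pics/{k}.png')[:,:,::-1].copy()
    print(c,[(int(a),p.round(1).tolist()) for a,s,p in blobs(im,'blue')])
    b=np.array([0,-116.4,29])
a=cv2.imread('pics/top2.png')[90:300,190:420];b=cv2.imread('pics/side2.png')[130:340,190:420]
cv2.imwrite('pics/v2.png',cv2.resize(np.hstack([a,b]),(800,365),interpolation=cv2.INTER_CUBIC))
"
```

```text
TCP man mm [  -1.7 -115.9  105.7] phi -89.82
 t 11.9 turn 0.18 shift mm [ 1.7  0.5 45.7] j1,j6 [-22. 127.] w 26.9 gf 61.2 F [ 0.7  0.2 -0.5]
top [(62, [557.1, 74.0]), (2540, [532.4, 133.4]), (705, [296.6, 182.3]), (17, [336.2, 197.2]), (60, [274.7, 234.8])]
side [(205, [290.0, 219.0]), (12, [249.6, 216.0]), (83, [331.9, 247.7]), (44, [264.8, 289.5]), (1699, [441.7, 398.6])]
```

View pics/v2.png

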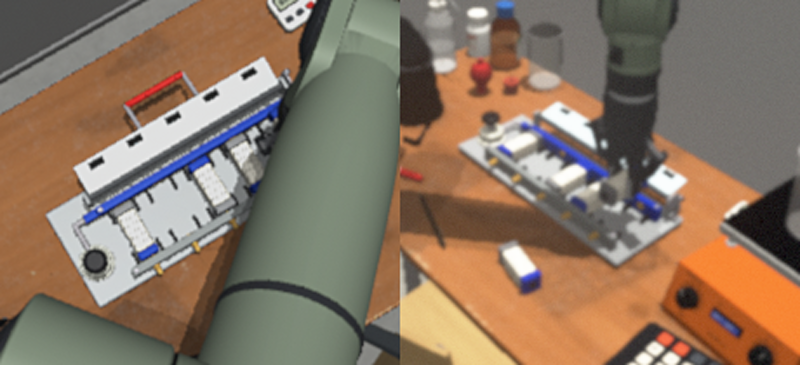

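Emit:
move_arm --increments '[[[0.002, 0.0005, 0.02], 0.18, 0.01], [[0, 0, 0.015], 0, 0.01], [[0, 0, 0.01], 0, 0.01], [[0, 0, 0], 0, 0.01], [[0, 0, 0], 0, 0.01]]'

```text
time: 12.42
eef_pos: [0.669, -0.19, 0.0601]
eef_rot: [0.965, 0.261, -0.001, -0.0]
force: [0.2, 0.5, 1.5]
grip_width: 0.0269
grip_force: 61.3
```

```bash
python3 -c "
from h import *
where();plan((0.3,-116.4,42.2),-90)
"
```

```text
TCP man mm [   0.3 -116.1   60.1] phi -90.12
 t 12.42 turn -0.12 shift mm [-0.   0.3 17.9] j1,j6 [-22. 128.] w 26.9 gf 61.3 F [0.2 0.5 1.5]
```

Between the rails with no force. Continuing down.

Emit:
move_arm --increments '[[[0, 0.0003, 0.006], 0, 0.01], [[0, 0, 0.005], 0, 0.01], [[0, 0, 0.004], 0, 0.01], [[0, 0, 0.002], 0, 0.01], [[0, 0, 0], 0, 0.01], [[0, 0, 0], 0, 0.01]]'

```text
time: 12.92
eef_pos: [0.6696, -0.1902, 0.0435]
eef_rot: [0.965, 0.261, -0.0, -0.0]
force: [-1.1, -0.2, -0.7]
grip_width: 0.0269
grip_force: 61.4
```

```bash
python3 -c "
from h import *
where();plan((0.3,-116.4,42.2),-90)
"
```

```text
TCP man mm [   0.7 -116.6   43.5] phi -90.14
 t 12.92 turn -0.14 shift mm [-0.4 -0.2  1.3] j1,j6 [-22. 128.] w 26.9 gf 61.4 F [-1.1 -0.2 -0.7]
```

Emit:
move_arm --increments '[[[0.004, 0, 0.0005], 0, 0.01], [[0, 0, 0], 0, 0.01], [[0, 0, 0], 0, 0.01]]'

```text
time: 13.17
eef_pos: [0.6698, -0.1902, 0.043]
eef_rot: [0.966, 0.26, -0.004, 0.001]
force: [-10.8, -5.4, 3.8]
grip_width: 0.0274
grip_force: 61.9
```

Emit:
move_arm --increments '[[[-0.008, 0, 0], 0, 0.01], [[0, 0, 0], 0, 0.01], [[0, 0, 0], 0, 0.01]]'

```text
time: 13.42
eef_pos: [0.6666, -0.1926, 0.0437]
eef_rot: [0.965, 0.261, 0.001, 0.0]
force: [0.6, 0.2, -0.4]
grip_width: 0.0267
grip_force: 61.3
```

```bash
python3 -c "
from h import *
where();plan((0.3,-116.4,42.2),-90)
c,s=np.cos(Q[2]),np.sin(Q[2])
"
```

```text
TCP man mm [  -3.  -117.2   43.7] phi -90.17
 t 13.42 turn -0.17 shift mm [ 3.3 -0.8  1.5] j1,j6 [-22. 128.] w 26.7 gf 61.3 F [ 0.6  0.2 -0.4]
```

```bash
cat >> h.py <<'E'
Q=np.append(man2w([-.001,.0036,0],Q)[0][:2],Q[2])
E
python3 -c "
from h import *
print(Q)"
```

```text
[ 0.6073 -0.0874  0.53  ]
```

Emit:
move_arm --increments '[[[0.002, -0.0004, 0.0005], 0, 0.01], [[0, 0, 0], 0, 0.01], [[0, 0, 0], 0, 0.046], [[0, 0, 0], 0, 0.046], [[0, 0, 0], 0, 0.046], [[0, 0, -0.03], 0, 0.048], [[0, 0, -0.03], 0, 0.048], [[0, 0, 0], 0, 0.048]]'

```text
time: 14.08
eef_pos: [0.6713, -0.1924, 0.109]
eef_rot: [0.965, 0.261, 0.004, 0.003]
force: [1.5, -0.5, 1.3]
grip_width: 0.0484
grip_force: 0.0
```

Emit:
move_arm --increments '[[[0, -0.02, 0], 0, 0.048], [[0, -0.02, 0], 0, 0.048], [[0, -0.02, 0], 0, 0.048], [[0, 0, 0], 0, 0.048], [[0, 0, 0], 0, 0.048]]'

```text
time: 14.5
eef_pos: [0.6373, -0.1384, 0.1029]
eef_rot: [0.965, 0.261, -0.0, 0.0]
force: [-0.2, -1.0, 0.5]
grip_width: 0.0479
grip_force: 0.0
```

```bash
python3 -c "
from h import *
where();plan((0.,-60,43),-90)
"
```

```text
TCP man mm [  0.1 -59.2 102.9] phi -90.08
 t 14.5 turn -0.08 shift mm [-0.1  0.8 59.9] j1,j6 [-19. 131.] w 47.9 gf 0.0 F [-0.2 -1.   0.5]
```

Emit:
move_arm --increments '[[[0, 0.0008, 0.025], 0, 0.048], [[0, 0, 0.018], 0, 0.048], [[0, 0, 0.012], 0, 0.048], [[0, 0, 0.005], 0, 0.048], [[0, 0, 0], 0, 0.048], [[0, 0, 0], 0, 0.048]]'

```text
time: 15.0
eef_pos: [0.6384, -0.1403, 0.0429]
eef_rot: [0.965, 0.26, 0.0, 0.0]
force: [0.5, 0.1, 0.4]
grip_width: 0.0481
grip_force: 0.0
```

Emit:
move_arm --increments '[[[0, 0, 0], 0, 0.01], [[0, 0, 0], 0, 0.01], [[0, 0, 0], 0, 0.01], [[0, 0, 0], 0, 0.01], [[0, 0, 0], 0, 0.01], [[0, 0, 0], 0, 0.01]]' --force 60

```text
time: 15.5
eef_pos: [0.639, -0.1403, 0.0441]
eef_rot: [0.965, 0.261, 0.001, 0.001]
force: [-0.2, 0.3, 5.3]
grip_width: 0.027
grip_force: 59.7
```

Emit:
move_arm --increments '[[[0.005, 0, 0], 0, 0.01], [[0, 0, 0], 0, 0.01], [[0, 0, 0], 0, 0.01]]'

```text
time: 15.75
eef_pos: [0.6404, -0.1394, 0.0441]
eef_rot: [0.966, 0.26, -0.002, 0.002]
force: [-9.1, -5.2, 11.6]
grip_width: 0.0264
grip_force: 60.6
```

Emit:
move_arm --increments '[[[-0.01, 0, 0], 0, 0.01], [[0, 0, 0], 0, 0.01], [[0, 0, 0], 0, 0.01]]'

```text
time: 16.0
eef_pos: [0.6369, -0.1418, 0.0443]
eef_rot: [0.965, 0.261, 0.004, 0.0]
force: [6.1, 3.5, 1.2]
grip_width: 0.0273
grip_force: 60.5
```

Emit:
move_arm --increments '[[[0.005, 0.005, 0], 0, 0.01], [[0, 0, 0], 0, 0.01], [[0, 0, 0], 0, 0.01]]'

```text
time: 16.25
eef_pos: [0.6375, -0.1419, 0.0441]
eef_rot: [0.965, 0.261, -0.002, -0.003]
force: [-12.6, 6.5, 19.1]
grip_width: 0.0267
grip_force: 62.9
```

```bash
cat >> h.py <<'E'
def w2m(p):
    c,s=np.cos(Q[2]),np.sin(Q[2]);d=np.array(p[:2])-Q[:2];return (1e3*np.array([c*d[0]+s*d[1],-s*d[0]+c*d[1]])).round(1)
E
python3 -c "
from h import *
where();plan((0.,-60,43),-90)
"
```

```text
TCP man mm [ -1.5 -62.2  44.1] phi -90.12
 t 16.25 turn -0.12 shift mm [ 1.5 -2.2  1.1] j1,j6 [-19. 131.] w 26.7 gf 62.9 F [-12.6   6.5  19.1]
```

Emit:
move_arm --increments '[[[0, -0.005, 0], 0, 0.01], [[0, 0, -0.01], 0, 0.01], [[0, 0, -0.025], 0, 0.01], [[0, 0, -0.03], 0, 0.01], [[0, 0, 0], -6.92, 0.01], [[0, 0, 0], -6.92, 0.01], [[0, 0, 0], -6.92, 0.01], [[0, 0, 0], -6.92, 0.01]]'

```text
time: 16.92
eef_pos: [0.638, -0.14, 0.1082]
eef_rot: [0.874, 0.487, 0.0, 0.0]
force: [0.8, 0.6, -0.3]
grip_width: 0.0268
grip_force: 60.2
```

Emit:
move_arm --increments '[[[0, 0, 0], -6.92, 0.01], [[0, 0, 0], -6.92, 0.01], [[0, 0, 0], -6.92, 0.01], [[0, 0, 0], -6.92, 0.01], [[0, 0, 0], -6.92, 0.01], [[0, 0, 0], -6.92, 0.01], [[0, 0, 0], -6.92, 0.01], [[0, 0, 0], -6.92, 0.01]]'

```text
time: 17.58
eef_pos: [0.6379, -0.14, 0.1079]
eef_rot: [0.548, 0.837, -0.0, -0.0]
force: [0.2, 1.0, -0.4]
grip_width: 0.0269
grip_force: 60.2
```

Emit:
move_arm --increments '[[[0, 0, 0], -6.92, 0.01], [[0, 0, 0], -6.92, 0.01], [[0, 0, 0], -6.92, 0.01], [[0, 0, 0], -6.92, 0.01], [[0, 0, 0], -6.92, 0.01], [[0, 0, 0], -6.92, 0.01], [[0, 0, 0], -6.92, 0.01], [[0, 0, 0], -6.92, 0.01]]'

```text
time: 18.25
eef_pos: [0.6379, -0.14, 0.1079]
eef_rot: [0.096, 0.995, 0.0, -0.0]
force: [0.9, -0.2, -0.5]
grip_width: 0.0271
grip_force: 60.2
```

Emit:
move_arm --increments '[[[0, 0, 0], -6.92, 0.01], [[0, 0, 0], -6.92, 0.01], [[0, 0, 0], -6.92, 0.01], [[0, 0, 0], -6.92, 0.01], [[0, 0, 0], -6.92, 0.01], [[0, 0, 0], -6.92, 0.01], [[0, 0, 0], 0, 0.01], [[0, 0, 0], 0, 0.01]]'

```text
time: 18.92
eef_pos: [0.6379, -0.14, 0.1078]
eef_rot: [-0.258, 0.966, 0.0, -0.0]
force: [-1.2, 0.3, 0.3]
grip_width: 0.0269
grip_force: 60.2
```

```bash
python3 -c "
from h import *
where();plan((-0.15,-60,43.5),90)
"
```

```text
TCP man mm [ -0.2 -60.8 107.8] phi -270.41
 t 18.92 turn -0.41 shift mm [-0.   0.8 64.3] j1,j6 [-19. -49.] w 26.9 gf 60.2 F [-1.2  0.3  0.3]
```

Emit:
move_arm --increments '[[[0, 0.0008, 0.02], -0.41, 0.01], [[0, 0, 0.018], 0, 0.01], [[0, 0, 0.008], 0, 0.01], [[0, 0, 0], 0, 0.01], [[0, 0, 0.006], 0, 0.01], [[0, 0, 0.006], 0, 0.01], [[0, 0, 0.004], 0, 0.01], [[0, 0, 0], 0, 0.01]]'

```text
time: 19.58
eef_pos: [0.6372, -0.1391, 0.0451]
eef_rot: [-0.263, 0.965, 0.0, -0.0]
force: [-0.1, -0.3, -1.1]
grip_width: 0.0271
grip_force: 60.2
```

```bash
python3 -c "
from h import *
where();plan((-0.15,-60,43.5),90)
"
```

```text
TCP man mm [ -0.3 -59.8  45.1] phi -269.85
 t 19.58 turn 0.15 shift mm [-0.2 -0.2  1.6] j1,j6 [-19. -49.] w 27.1 gf 60.2 F [-0.1 -0.3 -1.1]
```

Emit:
move_arm --increments '[[[0, 0, 0.0012], 0, 0.01], [[0, 0, 0], 0, 0.01], [[0, 0, 0], 0, 0.046], [[0, 0, 0], 0, 0.046], [[0, 0, 0], 0, 0.046], [[0, 0, -0.03], 0, 0.048], [[0, 0, -0.03], 0, 0.048], [[0, 0, 0], 0, 0.048]]'

```text
time: 20.25
eef_pos: [0.6412, -0.1404, 0.1106]
eef_rot: [-0.263, 0.965, -0.003, 0.004]
force: [1.8, -0.3, 0.6]
grip_width: 0.0481
grip_force: 0.0
```

Emit:
move_arm --increments '[[[0, 0.03, 0], 0, 0.048], [[0, 0.03, 0], 0, 0.048], [[0, 0.03, 0], 0, 0.048], [[0, 0.03, 0], 0, 0.048], [[0, 0.03, 0], 0, 0.048], [[0, 0.03, 0], 0, 0.048], [[0, 0, 0], 0, 0.048], [[0, 0, 0], 0, 0.048]]'

```text
time: 20.92
eef_pos: [0.5456, 0.017, 0.1049]
eef_rot: [-0.265, 0.964, -0.0, 0.0]
force: [0.0, 0.4, 1.3]
grip_width: 0.048
grip_force: 0.0
```

```bash
python3 -c "
from h import *
where();plan((0,120,43),90)
"
```

```text
TCP man mm [ -0.4 121.2 104.9] phi -269.68
 t 20.92 turn 0.32 shift mm [-0.4 -1.2 61.9] j1,j6 [ -6. -37.] w 48.0 gf 0.0 F [0.  0.4 1.3]
```

Emit:
move_arm --increments '[[[-0.0004, -0.0012, 0.025], 0.32, 0.048], [[0, 0, 0.02], 0, 0.048], [[0, 0, 0.012], 0, 0.048], [[0, 0, 0.005], 0, 0.048], [[0, 0, 0], 0, 0.048], [[0, 0, 0], 0, 0.048]]'

```text
time: 21.42
eef_pos: [0.5478, 0.0143, 0.0428]
eef_rot: [-0.26, 0.966, -0.0, 0.0]
force: [-0.1, -0.2, 0.4]
grip_width: 0.0481
grip_force: 0.0
```

Emit:
move_arm --increments '[[[0, 0, 0], 0, 0.01], [[0, 0, 0], 0, 0.01], [[0, 0, 0], 0, 0.01], [[0, 0, 0], 0, 0.01], [[0, 0, 0], 0, 0.01], [[0, 0, 0], 0, 0.01]]' --force 60

```text
time: 21.92
eef_pos: [0.5481, 0.0148, 0.0437]
eef_rot: [-0.261, 0.965, -0.001, 0.001]
force: [-0.9, -0.2, 6.1]
grip_width: 0.0265
grip_force: 60.1
```

Emit:
move_arm --increments '[[[-0.005, 0, 0], 0, 0.01], [[0, 0, 0], 0, 0.01], [[0, 0, 0], 0, 0.01]]'

```text
time: 22.17
eef_pos: [0.5501, 0.0161, 0.0437]
eef_rot: [-0.26, 0.966, -0.002, -0.001]
force: [-7.0, -5.4, 13.3]
grip_width: 0.0268
grip_force: 61.1
```

Emit:
move_arm --increments '[[[0.01, 0, 0], 0, 0.01], [[0, 0, 0], 0, 0.01], [[0, 0, 0], 0, 0.01]]'

```text
time: 22.42
eef_pos: [0.5466, 0.0138, 0.0441]
eef_rot: [-0.261, 0.965, 0.001, 0.005]
force: [6.0, 6.0, 0.5]
grip_width: 0.0264
grip_force: 60.8
```

Emit:
move_arm --increments '[[[-0.005, 0.005, 0], 0, 0.01], [[0, 0, 0], 0, 0.01], [[0, 0, 0], 0, 0.01]]'

```text
time: 22.67
eef_pos: [0.5462, 0.0184, 0.0437]
eef_rot: [-0.26, 0.965, -0.002, 0.001]
force: [1.3, -4.1, 4.7]
grip_width: 0.0267
grip_force: 61.5
```

```bash
python3 -c "
from h import *
where();plan((0.,120,43),90)
"
```

```text
TCP man mm [  0.8 122.1  43.7] phi -270.17
 t 22.67 turn -0.17 shift mm [ 0.8 -2.1  0.7] j1,j6 [ -6. -36.] w 26.7 gf 61.5 F [ 1.3 -4.1  4.7]
```

Emit:
move_arm --increments '[[[0, -0.005, 0], 0, 0.01], [[0, 0, -0.01], 0, 0.01], [[0, 0, -0.025], 0, 0.01], [[0, 0, -0.03], 0, 0.01], [[0, 0, 0], 6.92, 0.01], [[0, 0, 0], 6.92, 0.01], [[0, 0, 0], 6.92, 0.01], [[0, 0, 0], 6.92, 0.01]]'

```text
time: 23.33
eef_pos: [0.5465, 0.0151, 0.1079]
eef_rot: [-0.019, 1.0, -0.0, -0.0]
force: [1.0, -0.0, -0.2]
grip_width: 0.0273
grip_force: 60.7
```

Emit:
move_arm --increments '[[[0, 0, 0], 6.92, 0.01], [[0, 0, 0], 6.92, 0.01], [[0, 0, 0], 6.92, 0.01], [[0, 0, 0], 6.92, 0.01], [[0, 0, 0], 6.92, 0.01], [[0, 0, 0], 6.92, 0.01], [[0, 0, 0], 6.92, 0.01], [[0, 0, 0], 6.92, 0.01]]'

```text
time: 24.0
eef_pos: [0.5463, 0.0151, 0.1076]
eef_rot: [0.447, 0.894, -0.0, -0.0]
force: [-0.4, -1.0, -0.5]
grip_width: 0.0274
grip_force: 60.7
```

Emit:
move_arm --increments '[[[0, 0, 0], 6.92, 0.01], [[0, 0, 0], 6.92, 0.01], [[0, 0, 0], 6.92, 0.01], [[0, 0, 0], 6.92, 0.01], [[0, 0, 0], 6.92, 0.01], [[0, 0, 0], 6.92, 0.01], [[0, 0, 0], 6.92, 0.01], [[0, 0, 0], 6.92, 0.01]]'

```text
time: 24.67
eef_pos: [0.5464, 0.0151, 0.1076]
eef_rot: [0.812, 0.584, -0.001, -0.0]
force: [-0.2, -0.3, -0.3]
grip_width: 0.0266
grip_force: 60.7
```

Emit:
move_arm --increments '[[[0, 0, 0], 6.92, 0.01], [[0, 0, 0], 6.92, 0.01], [[0, 0, 0], 6.92, 0.01], [[0, 0, 0], 6.92, 0.01], [[0, 0, 0], 6.92, 0.01], [[0, 0, 0], 6.92, 0.01], [[0, 0, 0], 0, 0.01], [[0, 0, 0], 0, 0.01]]'

```text
time: 25.33
eef_pos: [0.5466, 0.0151, 0.1076]
eef_rot: [0.965, 0.263, -0.0, 0.0]
force: [1.0, 0.3, -1.0]
grip_width: 0.0267
grip_force: 60.7
```

```bash
python3 -c "
from h import *
where();plan((-0.4,120,43.5),-90)
snap('side','side3')
"
```

```text
TCP man mm [ -0.5 119.1 107.6] phi -89.88
 t 25.33 turn 0.12 shift mm [ 0.1 -0.9 64.1] j1,j6 [ -6. 143.] w 26.7 gf 60.7 F [ 1.   0.3 -1. ]
```

Emit:
move_arm --increments '[[[0, -0.0009, 0.02], 0.12, 0.01], [[0, 0, 0.018], 0, 0.01], [[0, 0, 0.008], 0, 0.01], [[0, 0, 0], 0, 0.01], [[0, 0, 0.006], 0, 0.01], [[0, 0, 0.006], 0, 0.01], [[0, 0, 0.004], 0, 0.01], [[0, 0, 0], 0, 0.01]]'

```text
time: 26.05
eef_pos: [0.5461, 0.0158, 0.0449]
eef_rot: [0.965, 0.26, -0.001, -0.0]
force: [-0.2, -0.1, -1.2]
grip_width: 0.027
grip_force: 60.8
```

```bash
python3 -c "
from h import *
where();plan((-.4,120,43.5),-90)
"
```

```text
TCP man mm [ -0.7 120.   44.9] phi -90.18
 t 26.05 turn -0.18 shift mm [ 0.3 -0.   1.4] j1,j6 [ -6. 144.] w 27.0 gf 60.8 F [-0.2 -0.1 -1.2]
```

Emit:
move_arm --increments '[[[0, 0, 0.001], 0, 0.01], [[0, 0, 0], 0, 0.01], [[0, 0, 0], 0, 0.046], [[0, 0, 0], 0, 0.046], [[0, 0, 0], 0, 0.046], [[0, 0, -0.04], 0, 0.048], [[0, 0, -0.04], 0, 0.048], [[0, 0, -0.03], 0, 0.048]]'

```text
time: 26.72
eef_pos: [0.5469, 0.0158, 0.1569]
eef_rot: [0.966, 0.26, 0.0, 0.0]
force: [1.2, 0.2, -0.4]
grip_width: 0.0478
grip_force: 0.0
```

```bash
python3 - <<'E'
from h import *
where()
A=snap('top','top4');B=snap('side','side4')
for c,im in(('top',A),('side',B)):
    print(c,[(int(a),p.round(1).tolist()) for a,s,p in blobs(im,'blue')])
    print([(round(d['p'],2),[round(v) for v in d['bbox']]) for d in manip.spot_in('cart_1',c)])
a=A[:,:,::-1][90:300,190:420];b=B[:,:,::-1][130:340,190:420]
cv2.imwrite('pics/v4.png',cv2.resize(np.hstack([a,b]),(800,365),interpolation=cv2.INTER_CUBIC))
E
```

```text
TCP man mm [  0.  119.5 156.9] phi -90.18
top [(61, [557.1, 74.1]), (2552, [532.4, 133.6]), (426, [328.9, 164.6]), (52, [394.8, 236.0])]
[(0.83, [361, 228, 399, 254]), (0.63, [306, 183, 327, 214]), (0.58, [318, 165, 346, 197])]
side [(398, [303.0, 227.9]), (39, [264.9, 289.2]), (1694, [441.7, 398.6])]
[(0.88, [287, 233, 315, 254]), (0.83, [248, 268, 268, 298]), (0.79, [304, 247, 331, 265]), (0.7, [271, 225, 300, 242]), (0.6, [246, 202, 270, 217])]
```

View pics/v4.png

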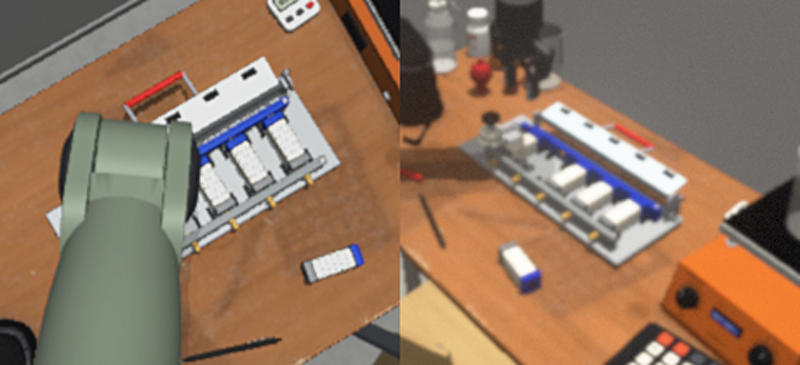

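```bash
cat >> h.py <<'E'
def spare(im,box=(340,215,430,275)):
    x0,y0,x1,y1=box;c=im[y0:y1,x0:x1];h=cv2.cvtColor(c,cv2.COLOR_RGB2HSV)
    w=((h[...,1]<45)&(h[...,2]>150)).astype(np.uint8)
    n,l,st,ce=cv2.connectedComponentsWithStats(w);i=1+np.argmax(st[1:,4])
    b=((h[...,0]>108)&(h[...,0]<132)&(h[...,1]>110)&(h[...,2]>50)).astype(np.uint8)
    g=((h[...,1]<60)&(h[...,2]<150)&(h[...,2]>40)).astype(np.uint8)
    ys,xs=np.nonzero(b);bc=np.array([xs.mean(),ys.mean()])
    off=np.array([x0,y0]);W=unproj('top',ce[i]+off,.0285);B=unproj('top',bc+off,.03)
    r=cv2.minAreaRect(np.argwhere((l==i)|(b>0))[:,::-1].astype(np.float32))
    print('white area',st[i,4],'px',ce[i]+off,bc+off,'W',W,'B',B,'dist mm',np.linalg.norm((W-B)[:2])*1e3,'ang',np.degrees(np.arctan2(*(B-W)[[1,0]])),'rect',r)
    return W,B
E
python3 - <<'E'
from h import *
im=cv2.imread('pics/top4.png')[:,:,::-1].copy()
W,B=spare(im)
u=(B-W)[:2];u/=np.linalg.norm(u);c=B[:2]-u*.0345
print('centre from blue',c)
E
```

```text
white area 276 px [381.3732 240.913 ] [394.8727 236.1818] W [ 0.5025 -0.2539  0.0285] B [ 0.5132 -0.2859  0.03  ] dist mm 33.69134488655388 ang -71.46153407397085 rect ((43.65000534057617, 24.950000762939453), (12.332881927490234, 28.460494995117188), 71.56504821777344)
centre from blue [ 0.5022 -0.2532]
```

Emit:
move_arm --increments '[[[0, 0, 0], -7.1, 0.05], [[0, 0, 0], -7.1, 0.05], [[0, 0, 0], -7.1, 0.05], [[0, 0, 0], -7.1, 0.05], [[0, 0, 0], -7.1, 0.05], [[0, 0, 0], -7.1, 0.05], [[0, 0, 0], -7.1, 0.05], [[0, 0, 0], -7.1, 0.05]]'

```text
time: 27.58
eef_pos: [0.5451, 0.0159, 0.1524]
eef_rot: [0.723, 0.69, -0.001, -0.001]
force: [0.1, 0.1, 0.8]
grip_width: 0.0499
grip_force: 0.0
```

Emit:
move_arm --increments '[[[0, 0, 0], -7.1, 0.05], [[0, 0, 0], -7.1, 0.05], [[0, 0, 0], -7.1, 0.05], [[0, 0, 0], 0, 0.05]]'

```text
time: 27.92
eef_pos: [0.5452, 0.0159, 0.1526]
eef_rot: [0.585, 0.811, -0.001, -0.002]
force: [-0.0, 0.8, -0.0]
grip_width: 0.0498
grip_force: 0.0
```

```bash
python3 -c "
from h import *
plan((499.8,-251.1,120),18.5,man=False)
spare(snap('top','top5'))
"
```

```text
t 27.92 turn -0.11 shift mm [-238.8 -127.8   32.6] j1,j6 [-6. 66.] w 49.8 gf 0.0 F [-0.   0.8 -0. ]
white area 276 px [381.3732 240.913 ] [394.8727 236.1818] W [ 0.5025 -0.2539  0.0285] B [ 0.5132 -0.2859  0.03  ] dist mm 33.69134488655388 ang -71.46153407397085 rect ((43.65000534057617, 24.950000762939453), (12.332881927490234, 28.460494995117188), 71.56504821777344)
```

Emit:
move_arm --increments '[[[-0.0341, -0.0183, 0], 0, 0.05], [[-0.0341, -0.0183, 0], 0, 0.05], [[-0.0341, -0.0183, 0], 0, 0.05], [[-0.0341, -0.0183, 0], 0, 0.05], [[-0.0341, -0.0183, 0], 0, 0.05], [[-0.0341, -0.0183, 0], 0, 0.05], [[-0.0341, -0.0183, 0.03], 0, 0.05], [[0, 0, 0], 0, 0.05]]'

```text
time: 28.63
eef_pos: [0.4983, -0.2502, 0.1253]
eef_rot: [0.59, 0.807, -0.001, -0.001]
force: [0.1, 1.6, -0.2]
grip_width: 0.0495
grip_force: 0.0
```

```bash
python3 -c "
from h import *
im=snap('side','side6')
print([(int(a),p.round(1).tolist()) for a,s,p in blobs(im,'blue')])
plan((499.8,-251.1,30),18.5,man=False)
"
```

```text
[(350, [307.8, 230.9]), (44, [264.8, 289.6]), (1699, [441.7, 398.6])]
 t 28.68 turn -0.69 shift mm [-3.9  0.1 96.1] j1,j6 [-34.  38.] w 50.0 gf 0.0 F [0.  1.6 0.2]
```

Emit:
move_arm --increments '[[[-0.0015, 0, 0.03], -0.4, 0.05], [[-0.001, 0, 0.03], 0, 0.05], [[0, 0, 0.02], 0, 0.05], [[0, 0, 0.01], 0, 0.05], [[0, 0, 0.005], 0, 0.05], [[0, 0, 0], 0, 0.05], [[0, 0, 0], 0, 0.05]]'

```text
time: 29.27
eef_pos: [0.5023, -0.2476, 0.0347]
eef_rot: [0.583, 0.813, 0.0, 0.0]
force: [-0.1, -0.6, -0.2]
grip_width: 0.05
grip_force: 0.0
```

Emit:
move_arm --increments '[[[0, 0, 0], 0, 0.01], [[0, 0, 0], 0, 0.01], [[0, 0, 0], 0, 0.01], [[0, 0, 0], 0, 0.01], [[0, 0, 0], 0, 0.01], [[0, 0, 0], 0, 0.01]]' --force 60

```text
time: 29.77
eef_pos: [0.5027, -0.2484, 0.0355]
eef_rot: [0.583, 0.812, 0.0, 0.001]
force: [-0.2, 1.8, 5.8]
grip_width: 0.0265
grip_force: 59.8
```

```bash
python3 -c "
from h import *
plan((499.8,-251.1,30),18.5,man=False)
print(manip.get_obs()['eef_pos'])
"
```

```text
t 29.77 turn 0.18 shift mm [-1.7 -3.6  5.5] j1,j6 [-34.  37.] w 26.5 gf 59.8 F [-0.2  1.8  5.8]
[ 0.5027 -0.2484  0.0355]
```

Emit:
move_arm --increments '[[[0, 0, -0.01], 0, 0.01], [[0, 0, -0.025], 0, 0.01], [[0, 0, -0.035], 0, 0.01], [[0, 0, -0.025], 0, 0.01], [[0, 0, 0], -6.8, 0.01], [[0, 0, 0], -6.8, 0.01], [[0, 0, 0], -6.8, 0.01], [[0, 0, 0], -6.8, 0.01]]' --force 70

```text
time: 30.43
eef_pos: [0.5016, -0.2478, 0.1301]
eef_rot: [0.373, 0.928, -0.0, 0.0]
force: [0.5, -0.1, -0.8]
grip_width: 0.0265
grip_force: 69.0
```

Emit:
move_arm --increments '[[[0, 0, 0], -6.8, 0.01], [[0, 0, 0], -6.8, 0.01], [[0, 0, 0], -6.8, 0.01], [[0, 0, 0], -6.8, 0.01], [[0, 0, 0], -6.8, 0.01], [[0, 0, 0], -6.8, 0.01], [[0, 0, 0], -6.8, 0.01], [[0, 0, 0], -6.8, 0.01]]'

```text
time: 31.1
eef_pos: [0.5015, -0.2477, 0.1298]
eef_rot: [-0.092, 0.996, -0.0, 0.0]
force: [0.2, -0.5, -1.3]
grip_width: 0.0267
grip_force: 69.0
```

Emit:
move_arm --increments '[[[0, 0, 0], -6.8, 0.01], [[0, 0, 0], -6.8, 0.01], [[0, 0, 0], -6.8, 0.01], [[0, 0, 0], 0, 0.01]]'

```text
time: 31.43
eef_pos: [0.5015, -0.2478, 0.1297]
eef_rot: [-0.265, 0.964, -0.0, 0.0]
force: [0.3, -0.7, 0.0]
grip_width: 0.0267
grip_force: 69.0
```

```bash
python3 -c "
from h import *
plan((-1.5,60,110),90);where()
im=snap('side','side7')
cv2.imwrite('pics/v7.png',cv2.resize(im[150:320,180:400,::-1],None,fx=3,fy=3,interpolation=2))
"
```

```text
t 31.43 turn 0.41 shift mm [-170.8  144.9   19.7] j1,j6 [-34. -65.] w 26.7 gf 69.0 F [ 0.3 -0.7  0. ]
TCP man mm [-172.3  -84.9  129.7] phi -269.59
```

View pics/v7.png

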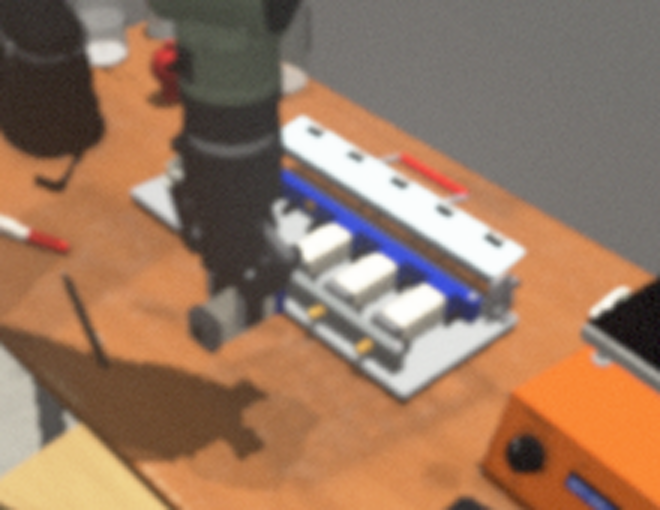

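The spare is held level, grey end at (205,325) and blue end toward the manifold. Carts 3 to 5 sit down in their bays.

Emit:
move_arm --increments '[[[0, 0, 0], 0.4, 0.01], [[-0.0244, 0.0207, 0], 0, 0.01], [[-0.0244, 0.0207, 0], 0, 0.01], [[-0.0244, 0.0207, 0], 0, 0.01], [[-0.0244, 0.0207, 0], 0, 0.01], [[-0.0244, 0.0207, 0], 0, 0.01], [[-0.0244, 0.0207, 0], 0, 0.01], [[-0.0244, 0.0207, 0], 0, 0.01]]'

```text
time: 32.15
eef_pos: [0.5763, -0.035, 0.1292]
eef_rot: [-0.26, 0.966, -0.0, 0.0]
force: [-0.1, 0.7, -1.1]
grip_width: 0.0264
grip_force: 69.1
```

Emit:
move_arm --increments '[[[0, 0, 0.02], 0, 0.01], [[0, 0, 0.01], 0, 0.01], [[0, 0, 0], 0, 0.01], [[0, 0, 0], 0, 0.01]]'

```text
time: 32.48
eef_pos: [0.5749, -0.037, 0.0983]
eef_rot: [-0.26, 0.966, 0.0, -0.001]
force: [0.1, -0.5, -0.2]
grip_width: 0.0264
grip_force: 69.1
```

```bash
python3 -c "
from h import *
plan((-1.5,60,49.5),90);where()
"
```

```text
t 32.48 turn -0.2 shift mm [-1.   0.1 48.8] j1,j6 [-11. -41.] w 26.4 gf 69.1 F [ 0.1 -0.5 -0.2]
TCP man mm [-2.5 59.9 98.3] phi -270.2
```

Emit:
move_arm --increments '[[[-0.001, 0, 0.012], -0.2, 0.01], [[0, 0, 0.009], 0, 0.01], [[0, 0, 0.005], 0, 0.01], [[0, 0, 0], 0, 0.01], [[0, 0, 0], 0, 0.01]]'

```text
time: 32.9
eef_pos: [0.5764, -0.0363, 0.0724]
eef_rot: [-0.262, 0.965, 0.0, -0.001]
force: [-0.3, -0.2, -0.4]
grip_width: 0.0264
grip_force: 69.1
```

```bash
python3 -c "
from h import *
plan((-1.5,60,49.5),90);where()
"
```

```text
t 32.9 turn 0.07 shift mm [ 0.7  0.3 22.9] j1,j6 [-11. -41.] w 26.4 gf 69.1 F [-0.3 -0.2 -0.4]
TCP man mm [-0.8 59.7 72.4] phi -269.93
```

Emit:
move_arm --increments '[[[-0.003, 0.0003, 0.003], 0, 0.01], [[0, 0, 0], 0, 0.01], [[0, 0, 0], 0, 0.01]]'

```text
time: 33.15
eef_pos: [0.5773, -0.0354, 0.0695]
eef_rot: [-0.262, 0.965, -0.001, -0.003]
force: [-4.2, -3.7, -1.7]
grip_width: 0.0267
grip_force: 69.2
```

Emit:
move_arm --increments '[[[0.006, 0, 0], 0, 0.01], [[0, 0, 0], 0, 0.01], [[0, 0, 0], 0, 0.01]]'

```text
time: 33.4
eef_pos: [0.5746, -0.0373, 0.0704]
eef_rot: [-0.263, 0.965, -0.0, 0.001]
force: [0.7, -0.9, -1.0]
grip_width: 0.0266
grip_force: 69.2
```

```bash
python3 -c "
from h import *
plan((-1.5,60,49.5),90);where()
print(w2m([.5764,-.0363]))
"
```

```text
t 33.4 turn 0.1 shift mm [-1.4  0.2 20.9] j1,j6 [-11. -42.] w 26.6 gf 69.2 F [ 0.7 -0.9 -1. ]
TCP man mm [-2.9 59.8 70.4] phi -269.9
[-0.8 59.7]
```

Emit:
move_arm --increments '[[[-0.0012, 0.0002, 0.007], 0.1, 0.01], [[0, 0, 0.005], 0, 0.01], [[0, 0, 0.004], 0, 0.01], [[0, 0, 0.003], 0, 0.01], [[0, 0, 0], 0, 0.01], [[0, 0, 0], 0, 0.01]]'

```text
time: 33.9
eef_pos: [0.5749, -0.0364, 0.0506]
eef_rot: [-0.262, 0.965, 0.0, -0.0]
force: [0.5, -0.0, -1.0]
grip_width: 0.0264
grip_force: 69.3
```

```bash
python3 -c "
from h import *
plan((-1.7,60,49.5),90);where()
"
```

```text
t 33.9 turn 0.02 shift mm [-0.5 -0.4  1.1] j1,j6 [-11. -41.] w 26.4 gf 69.3 F [ 0.5 -0.  -1. ]
TCP man mm [-2.2 60.4 50.6] phi -269.98
```

Emit:
move_arm --increments '[[[-0.0005, 0, 0.0012], 0, 0.01], [[0, 0, 0], 0, 0.01], [[0, 0, 0], 0, 0.046], [[0, 0, 0], 0, 0.046], [[0, 0, 0], 0, 0.046], [[0, 0, -0.04], 0, 0.046], [[0, 0, -0.04], 0, 0.03], [[0, 0, -0.03], 0, 0.028]]'

```text
time: 34.57
eef_pos: [0.5759, -0.0363, 0.1621]
eef_rot: [-0.262, 0.965, -0.0, 0.0]
force: [1.7, -0.9, 1.0]
grip_width: 0.028
grip_force: 0.0
```

Emit:
move_arm --increments '[[[0, 0, 0], 7, 0.028], [[0, 0, 0], 7, 0.028], [[0, 0, 0], 7, 0.028], [[0, 0, 0], 7, 0.028], [[0, 0, 0], 7, 0.028], [[0, 0, 0], 7, 0.028], [[0, 0, 0], 7, 0.028], [[0, 0, 0], 7, 0.028]]'

```text
time: 35.23
eef_pos: [0.5755, -0.0362, 0.1599]
eef_rot: [0.225, 0.974, -0.0, 0.0]
force: [-0.4, -0.6, -0.5]
grip_width: 0.0282
grip_force: 0.0
```

Emit:
move_arm --increments '[[[0, 0, 0], 7, 0.028], [[0, 0, 0], 7, 0.028], [[0, 0, 0], 7, 0.028], [[0, 0, 0], 7, 0.028], [[0, 0, 0], 6, 0.028], [[0, 0, 0], 0, 0.028]]'

```text
time: 35.73
eef_pos: [0.5755, -0.0362, 0.1599]
eef_rot: [0.498, 0.867, 0.0, 0.0]
force: [-1.0, -0.7, 0.2]
grip_width: 0.0278
grip_force: 0.0
```

```bash
python3 - <<'E'
from h import *
plan((152,0,120),0);where()
A=snap('top','top8');B=snap('side','side8')
for c,im in(('top',A),('side',B)):
    print(c,[(int(a),p.round(1).tolist()) for a,s,p in blobs(im,'blue')])
a=A[:,:,::-1][90:300,190:420];b=B[:,:,::-1][130:340,190:420]
cv2.imwrite('pics/v8.png',cv2.resize(np.hstack([a,b]),(800,365),interpolation=cv2.INTER_CUBIC))
E
```

```text
t 35.73 turn -0.08 shift mm [-60.2 153.6  39.9] j1,j6 [-11.  49.] w 27.8 gf 0.0 F [-1.  -0.7  0.2]
TCP man mm [ -1.6  60.2 159.9] phi -0.08
top [(61, [557.1, 74.1]), (2552, [532.4, 133.6]), (117, [347.1, 154.4]), (141, [251.1, 209.7])]
side [(417, [302.6, 227.7]), (1698, [441.7, 398.6])]
```

View pics/v8.png

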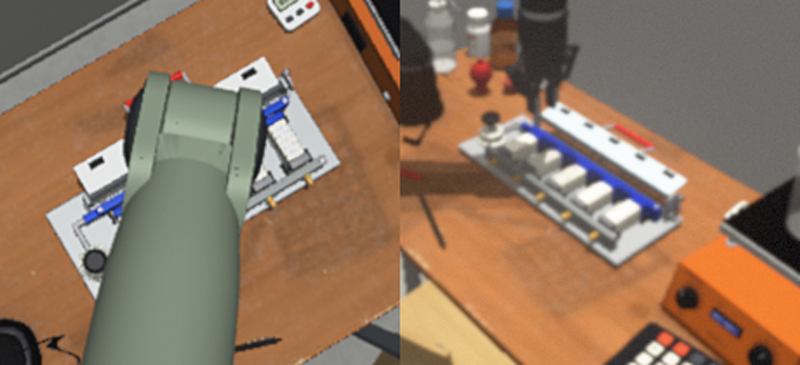

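Emit:
move_arm --increments '[[[-0.012, 0.0308, 0], 0, 0.028], [[-0.012, 0.0308, 0], 0, 0.028], [[-0.012, 0.0308, 0], 0, 0.028], [[-0.012, 0.0308, 0], 0, 0.028], [[-0.012, 0.0308, 0], 0, 0.028], [[0, 0, 0.03], 0, 0.028], [[0, 0, 0], 0, 0.028], [[0, 0, 0], 0, 0.028]]'

```text
time: 36.5
eef_pos: [0.7369, -0.0098, 0.1272]
eef_rot: [0.496, 0.868, -0.001, -0.003]
force: [-0.1, -0.7, -0.2]
grip_width: 0.0278
grip_force: 0.0
```

```bash
python3 -c "
from h import *
plan((152.5,0,53),0);where()
"
```

```text
t 36.5 turn 0.12 shift mm [-1.5  1.4 74.2] j1,j6 [-6. 53.] w 27.8 gf 0.0 F [-0.1 -0.7 -0.2]
TCP man mm [151.1   1.5 127.2] phi 0.12
```

Emit:
move_arm --increments '[[[-0.0015, 0.001, 0.025], 0, 0.028], [[0, 0, 0.025], 0, 0.028], [[0, 0, 0.015], 0, 0.028], [[0, 0, 0.009], 0, 0.028], [[0, 0, 0], 0, 0.028], [[0, 0, 0], 0, 0.0], [[0, 0, 0], 0, 0.0], [[0, 0, 0], 0, 0.0]]' --force 30

```text
time: 37.17
eef_pos: [0.74, -0.0116, 0.0575]
eef_rot: [0.497, 0.868, -0.001, 0.0]
force: [-5.3, -1.6, 3.7]
grip_width: 0.0084
grip_force: 29.6
```

Emit:
move_arm --increments '[[[0, 0, 0], 0, 0.0], [[0, 0, 0], 0, 0.0]]'

```text
time: 37.33
eef_pos: [0.74, -0.0116, 0.0575]
eef_rot: [0.497, 0.868, -0.001, 0.0]
force: [-5.6, -1.3, 4.7]
grip_width: 0.0082
grip_force: 29.7
```

```bash
python3 -c "
from h import *
plan((152.5,0,53),0);where()
"
```

```text
t 37.33 turn -0.01 shift mm [ 1.7 -0.3  4.5] j1,j6 [-7. 53.] w 8.2 gf 29.7 F [-5.6 -1.3  4.7]
TCP man mm [152.8  -1.7  57.5] phi -0.01
```

Emit:
move_arm --increments '[[[0, -0.0003, -0.017], 0, 0], [[0, -0.004, -0.0175], 0, 0], [[0, -0.0078, -0.0162], 0, 0], [[0, -0.011, -0.0142], 0, 0], [[0, -0.0138, -0.0116], 0, 0], [[0, -0.016, -0.0084], 0, 0], [[0, -0.0173, -0.005], 0, 0]]'

```text
time: 37.92
eef_pos: [0.6835, -0.0449, 0.1501]
eef_rot: [0.496, 0.868, 0.004, 0.004]
force: [3.4, 2.3, 3.2]
grip_width: 0.0083
grip_force: 30.2
```

Emit:
move_arm --increments '[[[0, -0.018, -0.001], 0, 0], [[0, -0.0178, 0.0028], 0, 0], [[0, -0.0168, 0.0065], 0, 0], [[0, -0.015, 0.01], 0, 0], [[0, -0.0126, 0.013], 0, 0], [[0, -0.0096, 0.015], 0, 0], [[0, -0.006, 0.0175], 0, 0], [[0, 0, 0], 0, 0]]'

```text
time: 38.58
eef_pos: [0.5964, -0.0955, 0.0818]
eef_rot: [0.498, 0.867, 0.0, 0.0]
force: [-1.7, -0.8, -2.7]
grip_width: 0.0085
grip_force: 34.0
```

```bash
python3 -c "
from h import *
plan((-13,0,79),0);where()
"
```

```text
t 38.58 turn -0.04 shift mm [1.5 0.5 2.8] j1,j6 [-16.  44.] w 8.5 gf 34.0 F [-1.7 -0.8 -2.7]
TCP man mm [-13.5  -1.5  81.8] phi -0.04
```

Emit:
move_arm --increments '[[[0, 0, 0], 0, 0.028], [[0, 0, 0], 0, 0.028], [[0, 0, 0], 0, 0.028], [[0, 0, -0.035], 0, 0.028], [[0, 0, -0.03], 0, 0.0], [[0.03, 0, 0], 0, 0.0], [[0.03, 0, 0], 0, 0.0], [[0, 0, 0], 0, 0.0]]'

```text
time: 39.25
eef_pos: [0.5647, -0.0392, 0.1478]
eef_rot: [0.495, 0.869, 0.001, -0.001]
force: [-1.0, -0.5, -0.8]
grip_width: -0.0001
grip_force: 0.0
```

Emit:
move_arm --increments '[[[0.03, 0, 0], 0, 0.0], [[0.03, 0, 0], 0, 0.0], [[0.03, 0, 0], 0, 0.0], [[0.035, 0, 0], 0, 0.0], [[0, 0, 0], 0, 0.0], [[0, 0, 0], 0, 0.0]]'

```text
time: 39.75
eef_pos: [0.5034, 0.0662, 0.1474]
eef_rot: [0.496, 0.869, 0.0, 0.0]
force: [0.1, -0.9, 1.0]
grip_width: -0.0001
grip_force: 0.0
```

```bash
python3 - <<'E'
from h import *
plan((-10,188,97),0);where()
A=snap('top','top9');B=snap('side','side9')
a=A[:,:,::-1][90:300,190:420];b=B[:,:,::-1][130:340,190:420]
cv2.imwrite('pics/v9.png',cv2.resize(np.hstack([a,b]),(800,365),interpolation=cv2.INTER_CUBIC))
E
```

```text
t 39.75 turn 0.21 shift mm [ 3.   2.  50.4] j1,j6 [-1. 59.] w -0.1 gf 0.0 F [ 0.1 -0.9  1. ]
TCP man mm [-12.  185.  147.4] phi 0.21
```

View pics/v9.png

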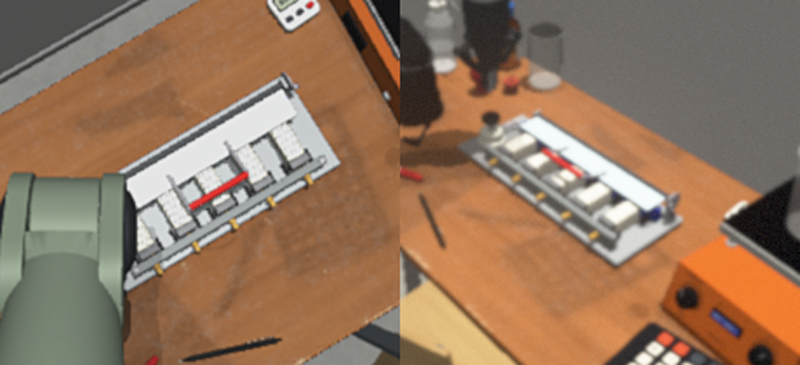

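The flap is shut over five correctly oriented cartridges, with all the grey caps at the front rail. Now the first stroke.

Emit:
move_arm --increments '[[[0.003, 0.002, 0.03], 0, 0.0], [[0, 0, 0.02], 0, 0.0], [[0, 0, 0], 0, 0.0], [[0, 0, 0.007], 0, 0.0], [[0, 0, 0.006], 0, 0.0], [[0, 0, 0.003], 0, 0.0], [[0, 0, 0], 0, 0.0], [[0, 0, 0], 0, 0.0]]'

```text
time: 40.52
eef_pos: [0.5045, 0.0675, 0.0818]
eef_rot: [0.497, 0.867, -0.0, 0.001]
force: [-2.3, -2.2, 6.9]
grip_width: 0.0002
grip_force: 3.2
```

```bash
python3 -c "
from h import *
plan((-10,188,80),0);where()
"
```

```text
t 40.52 turn -0.03 shift mm [2.4 0.4 1.8] j1,j6 [-1. 59.] w 0.2 gf 3.2 F [-2.3 -2.2  6.9]
TCP man mm [-10.4 185.6  81.8] phi -0.03
```

Nearly at the stop. I'll push a little further until the force climbs.

Emit:
move_arm --increments '[[[0, 0, 0.003], 0, 0.0], [[0, 0, 0.002], 0, 0.0], [[0, 0, 0], 0, 0.0], [[0, 0, 0], 0, 0.0], [[0, 0, 0], 0, 0.0]]'

```text
time: 40.93
eef_pos: [0.5048, 0.0676, 0.0797]
eef_rot: [0.497, 0.868, 0.0, 0.002]
force: [-10.8, -2.0, 31.5]
grip_width: 0.0
grip_force: 16.0
```

```bash
python3 -c "
from h import *
where()
"
```

```text
TCP man mm [-10.1 185.5  79.7] phi -0.02
```

Emit:
move_arm --increments '[[[0, 0, -0.015], 0, 0.0], [[0, 0, -0.02], 0, 0.0], [[0, 0, 0], 0, 0.0], [[0, 0, 0], 0, 0.0], [[0, 0, 0], 0, 0.0]]'

```text
time: 41.35
eef_pos: [0.5042, 0.0682, 0.1109]
eef_rot: [0.497, 0.868, 0.0, 0.0]
force: [0.9, -0.9, 0.9]
grip_width: 0.0001
grip_force: 0.0
```

Emit:
move_arm --increments '[[[0, 0, 0.015], 0, 0.0], [[0, 0, 0.01], 0, 0.0], [[0, 0, 0.006], 0, 0.0], [[0, 0, 0.003], 0, 0.0], [[0, 0, 0.001], 0, 0.0], [[0, 0, 0], 0, 0.0], [[0, 0, 0], 0, 0.0], [[0, 0, 0], 0, 0.0]]'

```text
time: 42.02
eef_pos: [0.5047, 0.0683, 0.0796]
eef_rot: [0.497, 0.868, 0.001, 0.001]
force: [-10.6, -0.9, 44.3]
grip_width: -0.0001
grip_force: 21.8
```

```bash
python3 -c "
from h import *
where()
"
```

```text
TCP man mm [ -9.8 186.2  79.6] phi 0.02
```

Emit:
move_arm --increments '[[[0, 0, -0.01], 0, 0.0], [[0, 0, -0.03], 0, 0.0], [[0, 0, -0.035], 0, 0.0], [[0, 0, -0.035], 0, 0.0], [[0, 0, 0], 0, 0.0], [[0, 0, 0], 0, 0.0], [[0, 0, 0], 0, 0.0]]'

```text
time: 42.6
eef_pos: [0.5029, 0.0684, 0.1847]
eef_rot: [0.497, 0.868, -0.0, -0.001]
force: [0.1, -0.7, -0.5]
grip_width: -0.0002
grip_force: 0.0
```

```bash
python3 - <<'E'
from h import *
B=snap('side','side10')
A=cv2.imread('pics/side9.png').astype(int)[:,:,::-1]
d=np.abs(A-B).sum(2)[200:290,220:360];print('changed px near manifold',(d>90).sum())
where();print(manip.close_job())
E
```

```text
changed px near manifold 12
TCP man mm [-11.7 187.3 184.2] phi 0.01
the job is handed in; nothing more can be done
None
```

I handed the job in at about 43 s: cartridges 1, 4 and 5 turned, the spare laid in bay 2, the flap shut, and the plunger pushed to its stop twice and let up. The hand-in returned no verdict, and the second push peaked at 44 N at the fingertips, over the 40 N set for the arm and gripper body.

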